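Probe the parting seam of a denture flask

TASK

A stone cast stands on the aluminium flask and hides its seam: lift it off and set it upright on the blue job pad. Then take the red-handled probe from the rack and run its tip, down inside the groove and without forcing it, slowly (about 3 cm/s, never above 10) along the whole wavy seam from the red-dot end to the green-dot end. Finally hang the probe upright in a free slot of the rack, and leave the other tools, the vials and the bottle where they are.

Things in the scene. Friction and masses are not known exactly. Their poses are not given: they have to be found in the camera images.
- flask: denture flask, fixed: aluminium block 110 (x) x 170 (y) x 40 mm on a dark base plate 122 x 182 mm; screw heads 3 mm proud in the corners of its top. Origin: centre of its underside, z up. Its top is split by a wavy seam groove 12 mm wide, 8 mm deep, along x = 20 mm * sin(pi*y/66 mm), y from -66 to 66 mm. A red dot lies just beyond its -y end, a green dot beyond its +y end.
- seam_0 (a point): point 0 of 0..8 along the middle of the seam groove, level with the flask's top (the groove's floor is 8 mm below): the red-dot end. Points follow each other at 16.5 mm steps of the flask's y.
- seam_1 (a point): point 1 of 0..8 along the middle of the seam groove, level with the flask's top (the groove's floor is 8 mm below). Points follow each other at 16.5 mm steps of the flask's y.
- seam_2 (a point): point 2 of 0..8 along the middle of the seam groove, level with the flask's top (the groove's floor is 8 mm below). Points follow each other at 16.5 mm steps of the flask's y.
- seam_3 (a point): point 3 of 0..8 along the middle of the seam groove, level with the flask's top (the groove's floor is 8 mm below). Points follow each other at 16.5 mm steps of the flask's y.
- seam_4 (a point): point 4 of 0..8 along the middle of the seam groove, level with the flask's top (the groove's floor is 8 mm below). Points follow each other at 16.5 mm steps of the flask's y.
- seam_5 (a point): point 5 of 0..8 along the middle of the seam groove, level with the flask's top (the groove's floor is 8 mm below). Points follow each other at 16.5 mm steps of the flask's y.
- seam_6 (a point): point 6 of 0..8 along the middle of the seam groove, level with the flask's top (the groove's floor is 8 mm below). Points follow each other at 16.5 mm steps of the flask's y.
- seam_7 (a point): point 7 of 0..8 along the middle of the seam groove, level with the flask's top (the groove's floor is 8 mm below). Points follow each other at 16.5 mm steps of the flask's y.
- seam_8 (a point): point 8 of 0..8 along the middle of the seam groove, level with the flask's top (the groove's floor is 8 mm below): the green-dot end. Points follow each other at 16.5 mm steps of the flask's y.
- cast: yellow stone cast of a dental arch, 61 (x, front to back) x 66 (y) mm, base 25 mm high, teeth up to 33 mm, about 110 g, loose. At the start it stands on the flask's top over part of the seam. Origin: centre of its underside, z up. It can be gripped front to back, across its x, with the fingertips about 10 mm above its underside.
- pad: blue spiral-bound job pad, fixed flat on the bench, 148 (x) x 109 (y) mm, its cover 11 mm above the bench (14 mm at the spiral binding). Origin at the centre of its underside, z up. It lies to one side of the flask and the rack to the other; which is which varies.
- rack: white tool rack, fixed: base 64 (x) x 176 (y) mm, end posts, fork plate with top 75 mm up. Origin: centre of its underside, z up. Three slots 13 mm wide, open to -x (blue front edge); hanging points at x = 0, y = -60, 0, 60 mm. A tool hangs with its shank in a slot, collar on the plate, tip 15 mm and top 151 mm above the bench; it lifts straight up out of the slot and goes straight down into it.
- probe: the seam probe: red-handled tool hanging upright in one of the rack's slots, tip 4 mm across, about 70 g. Origin at the tip, z up along the tool. Steel shank (9 mm across) up to a dark collar (26 mm across) 60 to 66 mm above the tip; then a square handle, 14 x 14 mm, flats facing its x and y, up to 136 mm above the tip. Any slot may hold it; its flats are turned up to 17 degrees from the rack's axes.
- probe_tip (a point): the end of the red-handled probe's tip (the probe's origin)
- burnisher: blue-handled tool hanging upright in one of the rack's slots, a blunt round tip, about 70 g. Same shape and origin as the probe. To be left alone.
- plugger: white-handled tool hanging upright in one of the rack's slots, a flat tip, about 70 g. Same shape and origin as the probe. To be left alone.
- dropper_bottle: white dropper bottle, loose, 42 mm across, 100 mm high, standing left of and behind the flask. Origin at the centre of its underside. To be left alone.
- vial_left: dark glass stain vial with black cap, loose, 22 mm across, 42 mm high, between flask and left-hand station near the bench's front. Origin at the centre of its underside. To be left alone.
- vial_right: the same kind of vial on the right of the flask. To be left alone.
- tissue_box: pink box of tissues, fixed, 100 x 100 mm, 188 mm high with the tissues, behind the flask to the right. Origin at the centre of its underside.
- brushes: clear cup of brushes and pencils, fixed, about 120 mm across at the top, 201 mm high, behind the flask to the left. Origin at the centre of its underside.
Not all that is in view belongs to the job. Leave any yellow look-alike of the probe alone.

How it is judged:
On the way, in this order (a step that is already met when the one before it is completed fails the run):
1. the cast stands upright on the job pad, let go (x of cast in the frame of pad between -0.06 and 0.06 m and y of cast in the frame of pad between -0.045 and 0.045 m and height (world z) of cast between 0.006 and 0.016 m and angle between cast's own z axis and vertical below 0.12 rad and contact force between the fingers and cast below 0.1 N and linear speed of cast below 0.02 m/s), for 0.2 s.
2. the probe's tip is in the groove (at least 2 mm below the flask's top) at the red-dot end, within 5 mm of it sideways (horizontal distance between probe_tip and seam_0 below 0.005 m and z of probe_tip in the frame of flask between 0.028 and 0.038 m), for 0.02 s.
3. the probe's tip is in the groove (at least 2 mm below the flask's top) at seam point 1, within 5 mm of it sideways (horizontal distance between probe_tip and seam_1 below 0.005 m and z of probe_tip in the frame of flask between 0.028 and 0.038 m), for 0.02 s.
4. the probe's tip is in the groove (at least 2 mm below the flask's top) at seam point 2, within 5 mm of it sideways (horizontal distance between probe_tip and seam_2 below 0.005 m and z of probe_tip in the frame of flask between 0.028 and 0.038 m), for 0.02 s.
5. the probe's tip is in the groove (at least 2 mm below the flask's top) at seam point 3, within 5 mm of it sideways (horizontal distance between probe_tip and seam_3 below 0.005 m and z of probe_tip in the frame of flask between 0.028 and 0.038 m), for 0.02 s.
6. the probe's tip is in the groove (at least 2 mm below the flask's top) at seam point 4, within 5 mm of it sideways (horizontal distance between probe_tip and seam_4 below 0.005 m and z of probe_tip in the frame of flask between 0.028 and 0.038 m), for 0.02 s.
7. the probe's tip is in the groove (at least 2 mm below the flask's top) at seam point 5, within 5 mm of it sideways (horizontal distance between probe_tip and seam_5 below 0.005 m and z of probe_tip in the frame of flask between 0.028 and 0.038 m), for 0.02 s.
8. the probe's tip is in the groove (at least 2 mm below the flask's top) at seam point 6, within 5 mm of it sideways (horizontal distance between probe_tip and seam_6 below 0.005 m and z of probe_tip in the frame of flask between 0.028 and 0.038 m), for 0.02 s.
9. the probe's tip is in the groove (at least 2 mm below the flask's top) at seam point 7, within 5 mm of it sideways (horizontal distance between probe_tip and seam_7 below 0.005 m and z of probe_tip in the frame of flask between 0.028 and 0.038 m), for 0.02 s.
10. the probe's tip is in the groove (at least 2 mm below the flask's top) at the green-dot end, within 5 mm of it sideways (horizontal distance between probe_tip and seam_8 below 0.005 m and z of probe_tip in the frame of flask between 0.028 and 0.038 m), for 0.02 s.
At the end, for the whole second after the job is handed in: The cast stands upright (7 deg) on the job pad, its centre within 60 mm of the pad's along its x, 45 mm along its y; the probe hangs upright (7 deg) in any rack slot, collar on the plate (tip 11-20 mm up, within 10 mm along the slot, 7 mm across); both released and at rest (all of step 1 and angle between probe's own z axis and vertical below 0.12 rad and z of probe_tip in the frame of rack between 0.011 and 0.02 m and x of probe_tip in the frame of rack between -0.01 and 0.01 m and (y of probe_tip in the frame of rack between -0.067 and -0.053 m or y of probe_tip in the frame of rack between -0.007 and 0.007 m or y of probe_tip in the frame of rack between 0.053 and 0.067 m) and linear speed of probe below 0.02 m/s and contact force between the fingers and probe below 0.1 N); the robot touches nothing.
It fails at once if another tool in the rack is moved by more than 20 mm (distance of any of burnisher, plugger from where it was at the start of the episode above 0.02 m).
It fails at once if the bottle or a vial is moved by more than 20 mm (distance of any of dropper_bottle, vial_left, vial_right from where it was at the start of the episode above 0.02 m).
It fails at once if the cast is tipped by more than 35 degrees (angle between cast's own z axis and vertical above 0.6 rad).
It fails at once if the probe moves faster than 120 mm/s while its tip is in the groove (z of probe_tip in the frame of flask between 0.02 and 0.039 m and x of probe_tip in the frame of flask between -0.055 and 0.055 m and y of probe_tip in the frame of flask between -0.085 and 0.085 m and linear speed of probe above 0.12 m/s).
It fails at once if the probe is forced against the flask with more than 25 N (contact force between probe and flask above 25 N).
It also fails if it takes over 72 s, if anything falls off the work surface, if the arm or the gripper's body presses on something with over 40 N, if the wrist force passes 120 N, or if a joint passes its speed limit or range.

ROBOT

A 6-joint arm with a two-finger parallel gripper is mounted at the origin on a cart in front of the work surface, level with it; the furniture and walls round the work are solid. World frame = base frame: x ahead of the robot, y to its left, z up, the work surface at z = 0. Lengths are in m, angles in rad, forces in N, time in s.
With the tool pointing down it reaches from about 0.425 to 0.95 m from the base axis. Payload 3.5 kg.
Tool frame: the origin (TCP) lies at the very end of the fingers, on their centre line; the grasp point (between the pads) lies 19 mm behind it; z points along the fingers, y is the direction in which the jaws open and shut (so a half turn about z gives the same grasp; the last joint's range is limited). The gripper opens to 85 mm and grips with 20 to 120 N. Pads are 22 mm wide; open, the fingers measure 114 mm over their backs; the gripper's body (76 mm by 85 mm) begins 54 mm behind the grasp point. The pads swing forward as they close: fully open they stand 13 mm farther back than shut.
Start: joints at [-1.299, 0.286, 1.577, -0, 1.279, -0.15], TCP at [0.276, -0.616, 0.231] pointing down, gripper open.
Joint ranges: [-2.77, 2.77], [-0.9, 2.22], [0.21, 2.48], [-1.53, 4.67], [0.24, 2.81], [-2.84, 2.84]. Speed limits (rad/s): [2.79, 2.79, 3.14, 3.14, 3.14, 3.14].

INTERFACE

Orientations are given as a unit quaternion [x, y, z, w].
In Python, from plant import get_state, read_camera, sign_off gives the robot as it stands.
- The arm moves only by the tool step_arm, never from a script. Its argument "targets" is a list that holds one entry, the list of rows, each a list of 5 numbers: the opening, from 0 (shut) to 1 (fully open), then the shift along the tool's x, y, z each as a share of 4 cm, from -1 to 1, then the turn about the tool's z as a share of 5 degrees, from -1 to 1. A call has 1 to 10 rows; each row shifts and turns the commanded pose from where the row before left it, along the tool's axes as they then stand; what a row does not reach is not made up. A row lasts 1/12 s, in which the tool goes at most 41.7 mm and 7.16 degrees, less where a joint would pass 70% of its speed; a pose out of reach is approached as far as the arm can. A call with a number of a shift or a turn outside -1 to 1 is refused whole. A call with a gripper value outside its range is refused whole. The fingers move at their own pace and stop on an object; "squeeze" is the grip in N (left out, the last holds). Time passes only in rows, so rows that do not move let the fingers close. It gives the time, the measured TCP pose, the force and the opening at its end, in the units of the state.
- get_state(): the state, without advancing time (a new reading comes with each control period).
- read_camera(name): name is "scene" or "top" or "wrist"; returns a dict with "pixels" (384x512x3 uint8, red, green, blue), "range_z" (384x512 float32, m along the optical axis (not along the pixel's ray), 0 where there is no reading), "mtx" (3x3 intrinsics, pixels), "rvec" (rotation vector, rad) and "tvec" (3), from world to camera coordinates, as OpenCV has them. Camera axes: x right, y down, z forward; pixel columns grow to the right and rows downward; lengths in m; the calibration is good to about 2 mm. A picture is of the moment at which its call begins.
- sign_off(): hands the job in, once; it reports no verdict.
The state is a dict: "time": time; "qpos": joint angles; "dq": joint speeds; "joint_efforts": joint torques, N m; "eef_pos": TCP position; "tcp_rot": TCP orientation; "contact_force": force on the tool from outside, world axes, zero at the start; "wrist_torque": the same for the moment, N m; "opening": opening from 0.0 (shut) to 1.0 (fully open).
Only numpy, scipy, OpenCV 4.12 (cv2) and the standard library are available. Lean on these libraries where they do the work, as an engineer would, in place of code of your own. Each camera call takes 0.05 s, during which the arm holds its last target.

## Working session

There is one attempt and no reset: what is moved stays moved. The work goes in short steps, Python scripts to look and compute and a tool call to move; the robot and the scene stay as the last step left them, time stands still between calls to the robot, and variables do not carry over. Pictures are saved under pics/ and viewed, and the job is handed in when it is done.

Besides the shell and the picture viewer there is one more tool, called after ">>>" as name(argument=value, ...) on one line, values as JSON. step_arm: Moves the arm, as the interface text tells. Shift numbers are shares of 4 cm and turn numbers shares of 5 degrees, none past 1 either way. Its arguments: {"type":"object","properties":{"targets":{"type":"array"},"squeeze":{"type":"number"}},"required":["targets"]}

```bash
ls; mkdir -p pics
cat > h.py <<'E'
import numpy as np, cv2
from plant import get_state, read_camera, sign_off
def snap(name,fn=None):
    c=read_camera(name)
    np.savez(f'{fn or name}.npz',**c)
    if fn: cv2.imwrite(f'pics/{fn}.png',c['pixels'][:,:,::-1])
    return c
def load(fn): return dict(np.load(f'{fn}.npz'))
def RT(c):
    R=cv2.Rodrigues(np.asarray(c['rvec'],float))[0]; return R,np.asarray(c['tvec'],float).reshape(3)
def plane(c,uv,z):
    R,t=RT(c); uv=np.atleast_2d(np.asarray(uv,float)); d=np.c_[uv,np.ones(len(uv))]@np.linalg.inv(c['mtx']).T@R
    o=-R.T@t; return o+d*((z-o[2])/d[:,2])[:,None]
def cloud(c):
    R,t=RT(c); h,w=c['range_z'].shape; u,v=np.meshgrid(np.arange(w),np.arange(h))
    d=np.stack([u,v,np.ones_like(u)],-1)@np.linalg.inv(c['mtx']).T*c['range_z'][...,None]
    return (d-t)@R
def proj(c,P):
    return cv2.projectPoints(np.atleast_2d(np.asarray(P,float)),np.asarray(c['rvec'],float),np.asarray(c['tvec'],float),c['mtx'],None)[0][:,0]
E
python3 - <<'E'
from h import *
print(get_state())
for n in ('scene','top','wrist'):
    c=snap(n,n+'0'); R,t=RT(c); print(n,c['mtx'].tolist(),-R.T@t,R[2])
E
```

```text
pics
{'time': 0.0, 'qpos': array([-1.29899056e+00,  2.87197257e-01,  1.57817492e+00, -4.11625777e-05,
        1.27859237e+00, -1.49992852e-01]), 'dq': array([ 0.00193527, -0.00112733,  0.000633  ,  0.00103922, -0.00066532,
        0.00179223]), 'joint_efforts': array([ 3.08334775e-04, -4.05978656e+01, -2.92624980e+01, -2.10915218e-04,
        5.78635474e-03, -7.09446411e-06]), 'eef_pos': array([ 0.27619065, -0.61518994,  0.22992724]), 'tcp_rot': array([ 9.77841115e-01,  2.09345041e-01, -9.18523905e-05, -1.18254730e-03]), 'contact_force': array([ 0.61277553, -0.08867094,  0.04047771]), 'wrist_torque': array([ 0.03689691, -0.02939236, -0.02448904]), 'opening': 0.9994286929480776}
scene [[433.9908586032822, 0.0, 255.41233239588746], [0.0, 433.9908586032822, 184.2426731891103], [0.0, 0.0, 1.0]] [0.00216174 0.93655733 0.75593171] [ 0.43570871 -0.71329354 -0.548972  ]
top [[427.09711751025645, 0.0, 249.6018639744666], [0.0, 427.09711751025645, 182.18359904267638], [0.0, 0.0, 1.0]] [0.45776513 0.02869805 1.3803666 ] [ 0.08002183  0.00113985 -0.99679246]
wrist [[273.8398580458161, 0.0, 257.5058189231009], [0.0, 273.8398580458161, 193.6555854868648], [0.0, 0.0, 1.0]] [ 0.34214193 -0.585267    0.372856  ] [-0.26264473 -0.11594836 -0.95790069]
```

View pics/scene0.png

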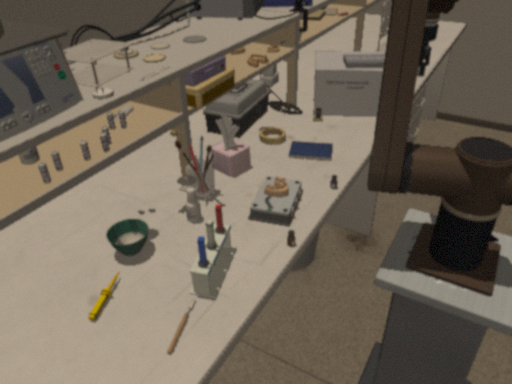

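View pics/top0.png

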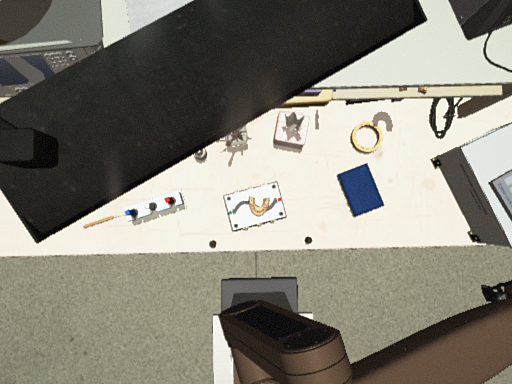

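View pics/wrist0.png

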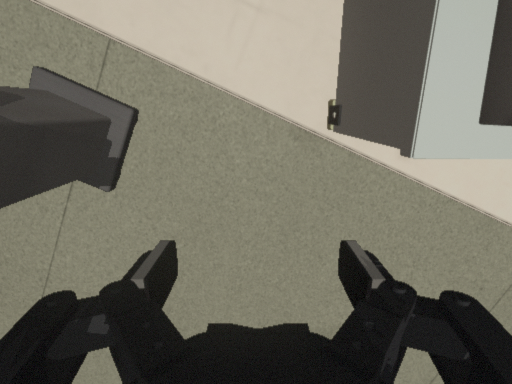

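The scene view shows the flask with the cast at (275,190), the pad at (311,150) and the rack at (212,262). The rack's red handle is at (219,218), white at (209,232) and blue at (201,250). In the top view the red dot is at the flask's right end and the green dot at its left.

Things that could be taken for the probe:
- Red handle in the rack: scene (219,218), top (170,201). I choose this one.
- Yellow stick on the bench: scene (104,296).
- Tan stick on the bench: scene (180,328).
- Blue handle: scene (201,250).
- White handle: scene (209,232).

I'll check it in a crop next.

Run:
```python
from h import *
t=load('top0')['pixels'];s=load('scene0')['pixels']
a=cv2.resize(t[165:245,110:290],(720,320),interpolation=cv2.INTER_CUBIC)
b=cv2.resize(s[160:300,180:320],(280,280),interpolation=cv2.INTER_CUBIC)
o=np.zeros((600,720,3),np.uint8);o[:320]=a;o[320:600,:280]=b
b=cv2.resize(t[155:225,325:395],(280,280),interpolation=cv2.INTER_CUBIC);o[320:600,300:580]=b
cv2.imwrite('pics/crop0.png',o[:,:,::-1])
P=cloud(load('top0'))
for n,u,v in [('pad',361,190),('cast',260,208),('red',170,201),('white',153,206),('blue',133,213),('flask',240,215),('bench',210,220)]: print(n,P[v,u])
```

```text
pad [ 0.53407269 -0.32703406  0.00911007]
cast [ 4.83124219e-01 -2.20929701e-05  5.79418263e-02]
red [0.50824033 0.26340618 0.13566495]
white [0.49599791 0.32177531 0.09753744]
blue [0.47630166 0.37888121 0.10845215]
flask [0.46309918 0.06274403 0.03883841]
bench [ 0.44948528  0.16085128 -0.00185505]
```

View pics/crop0.png

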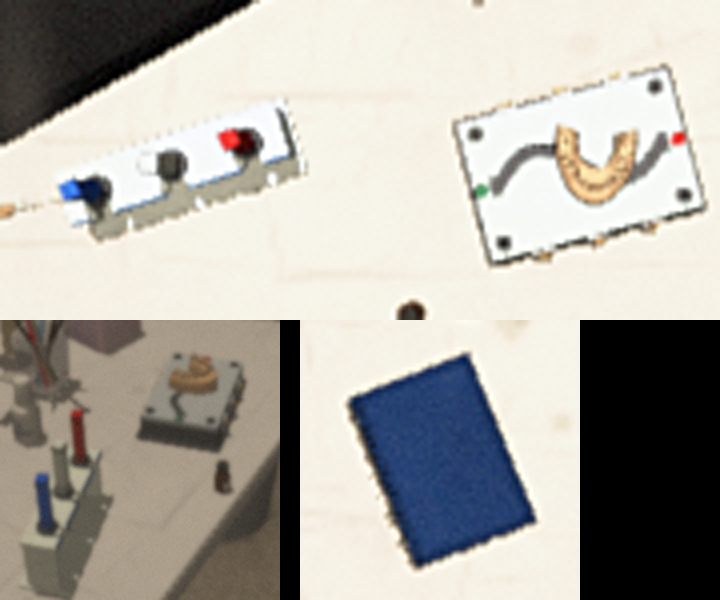

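The crop confirms the choice. The red square handle stands in the rack's slot nearest the flask, and the yellow and tan sticks lie apart on the bench. The cast's arch opens toward +x. Next I'll write a move helper and fix the coarse poses.

```bash
cat >> h.py <<'E'
from scipy.spatial.transform import Rotation as Rn
def pose():
    s=get_state(); R=Rn.from_quat(s['tcp_rot']).as_matrix(); return s,np.array(s['eef_pos']),R
def go(x,y,z,psi=None):
    s,p,R=pose(); d=R.T@(np.array([x,y,z])-p)/0.04
    ps=np.degrees(np.arctan2(R[1,0],R[0,0]))
    print('t %.2f p %s psi %.2f tilt %.2f open %.3f F %s'%(s['time'],p.round(4),ps,np.degrees(np.arccos(-R[2,2])),s['opening'],s['contact_force'].round(2)))
    print('  units tool xyz',d.round(2),'maxabs',abs(d).max().round(2))
    if psi is not None: print('  turn units',((ps-psi+180)%360-180)/5)
def blob(mask,amin=20):
    n,l,st,ce=cv2.connectedComponentsWithStats(mask.astype(np.uint8)); 
    return [(ce[i],st[i,4],l==i) for i in range(1,n) if st[i,4]>=amin]
E
python3 - <<'E'
from h import *
c=load('top0'); hsv=cv2.cvtColor(c['pixels'],cv2.COLOR_RGB2HSV); P=cloud(c)
H,S,V=[hsv[...,i].astype(int) for i in range(3)]
m=(H>100)&(H<125)&(S>120)
for ce,a,mm in blob(m,100):
    print('blue',ce,a)
    if a>600:
        q=plane(c,np.argwhere(mm)[:,::-1],0.011)[:,:2]; r=cv2.minAreaRect((q*1000).astype(np.float32)); print('pad',r)
m=((H<8)|(H>172))&(S>150)&(V>100)
for ce,a,mm in blob(m,4): print('red',ce,a,plane(c,ce,0.04),P[int(ce[1]),int(ce[0])])
m=(H>45)&(H<90)&(S>60)
for ce,a,mm in blob(m,4): print('green',ce,a,plane(c,ce,0.04))
# flask by height
m=(abs(P[...,2]-.04)<.006)&(P[...,0]>.38)&(P[...,0]<.6)&(abs(P[...,1])<.15)
for ce,a,mm in blob(m,300):
    q=plane(c,np.argwhere(mm)[:,::-1],0.04)[:,:2]; print('flask',a,cv2.minAreaRect((q*1000).astype(np.float32)))
m=(H>8)&(H<28)&(S>70)&(abs(P[...,1])<.1)&(abs(P[...,0]-.48)<.07)
for ce,a,mm in blob(m,30):
    q=P[mm]; print('cast',ce,a,q.min(0),q.max(0))
go(.48,.05,.25,100)
E
```

```text
blue [360.12563177 189.57833935] 1385
pad ((535.7655029296875, -323.6244812011719), (141.85116577148438, 101.13618469238281), 19.490076065063477)
red [167.10526316 199.42105263] 19 [[0.5172934 0.290494  0.04     ]] [0.51381865 0.27011884 0.14582625]
red [279. 199.] 7 [[ 0.5102354  -0.06073371  0.04      ]] [ 0.51035575 -0.06093884  0.03692556]
green [418.25  10.  ] 4 [[ 1.1133973  -0.53097325  0.04      ]]
green [407.5  27. ] 4 [[ 1.05724755 -0.49305162  0.04      ]]
green [323.    74.75] 4 [[ 0.9057562  -0.21363752  0.04      ]]
green [314.    79.25] 4 [[ 0.89169494 -0.18422695  0.04      ]]
green [198.5  147.25] 4 [[0.68033045 0.18956077 0.04      ]]
green [188.4 152.4] 5 [[0.66463335 0.22178861 0.04      ]]
green [ 25.44444444 163.66666667] 9 [[0.64114375 0.73798206 0.04      ]]
green [ 85.   212.25] 4 [[0.48322148 0.5482578  0.04      ]]
green [230.         212.28571429] 7 [[0.47230984 0.09383366 0.04      ]]
green [ 70.71428571 219.85714286] 7 [[0.46051971 0.59284693 0.04      ]]
green [ 55.5 228. ] 6 [[0.43627976 0.64020356 0.04      ]]
green [285.75 317.75] 4 [[ 0.14537415 -0.07078683  0.04      ]]
green [278.5 335. ] 4 [[ 0.09426879 -0.04703889  0.04      ]]
flask 1466 ((490.44036865234375, 17.48528289794922), (115.54476928710938, 170.1778564453125), 13.582489967346191)
cast [258.30454545 206.39090909] 220 [ 0.46156684 -0.02563502  0.02979365] [0.51788086 0.03369882 0.07402118]
t 0.15 p [ 0.2763 -0.6153  0.2303] psi 24.17 tilt 0.10 open 0.999 F [ 0.68 -0.3  -0.05]
  units tool xyz [ 11.46 -13.09  -0.47] maxabs 13.09
  turn units -15.166428638929318
```

>>> step_arm(targets=[[[1,0.3,-0.35,-0.02,0],[1,0.63,-0.72,-0.02,0],[1,0.63,-0.72,-0.02,0],[1,0.63,-0.72,-0.02,0],[1,0.63,-0.72,-0.02,0],[1,0.63,-0.72,-0.02,0],[1,0.63,-0.72,-0.02,0],[1,0.63,-0.72,-0.02,0],[1,0.63,-0.72,-0.02,0],[1,0.63,-0.72,-0.02,0]]])

```text
time: 0.98
eef_pos: [0.3824, -0.2668, 0.2391]
tcp_rot: [0.978, 0.209, 0.0, -0.0]
contact_force: [0.4, 0.5, -0.2]
opening: 0.994
```

>>> step_arm(targets=[[[1,0.63,-0.72,-0.02,0],[1,0.63,-0.72,-0.02,0],[1,0.63,-0.72,-0.02,0],[1,0.63,-0.72,-0.02,0],[1,0.63,-0.72,-0.02,0],[1,0.63,-0.72,-0.02,0],[1,0.63,-0.72,-0.02,0],[1,0.3,-0.35,-0.02,0],[1,0,0,0,-1],[1,0,0,0,-1]]])

```text
time: 1.82
eef_pos: [0.4659, 0.0066, 0.2454]
tcp_rot: [0.955, 0.297, -0.0, -0.0]
contact_force: [-0.4, -1.3, 0.2]
opening: 0.999
```

>>> step_arm(targets=[[[1,0,0,0,-1],[1,0,0,0,-1],[1,0,0,0,-1],[1,0,0,0,-1],[1,0,0,0,-1],[1,0,0,0,-1],[1,0,0,0,-1],[1,0,0,0,-1],[1,0,0,0,-1],[1,0,0,0,-1]]])

```text
time: 2.65
eef_pos: [0.4657, 0.0051, 0.2454]
tcp_rot: [0.741, 0.672, -0.0, -0.0]
contact_force: [0.2, -0.7, -0.5]
opening: 0.998
```

>>> step_arm(targets=[[[1,0,0,0,-1],[1,0,0,0,-1],[1,0,0,0,-1],[1,0,0,0,-0.9],[1,0,0,0,0]]])

```text
time: 3.07
eef_pos: [0.4658, 0.0051, 0.2454]
tcp_rot: [0.617, 0.787, -0.0, -0.0]
contact_force: [-0.4, -1.1, -0.4]
opening: 0.999
```

Run:
```python
from h import *
snap('wrist','w1'); go(.48,.02,.25,103.7)
```

```text
t 3.12 p [0.4658 0.0051 0.2455] psi 103.57 tilt 0.03 open 0.999 F [0.41 0.28 0.34]
  units tool xyz [ 0.28  0.43 -0.11] maxabs 0.43
  turn units -0.025537735431504414
```

View pics/w1.png

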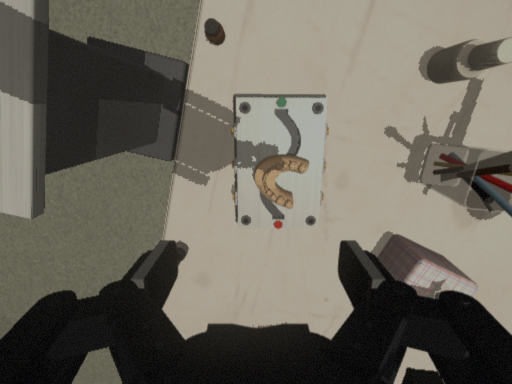

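The view shows the flask almost square to the image, with the green dot at (281,102), the red dot at (278,224) and the cast centred near (280,182), turned about 20° clockwise from the flask. Next I'll measure them.

Run:
```python
from h import *
c=load('w1'); P=cloud(c); hsv=cv2.cvtColor(c['pixels'],cv2.COLOR_RGB2HSV)
H,S,V=[hsv[...,i].astype(int) for i in range(3)]
roi=np.zeros(H.shape,bool); roi[90:235,230:335]=1
for n,m in (('red',((H<8)|(H>172))&(S>140)),('green',(H>45)&(H<95)&(S>60))):
    for ce,a,mm in blob(m&roi,6): print(n,ce,a,plane(c,ce,.04),np.median(P[mm],0))
m=roi&(H>8)&(H<28)&(S>70)
for ce,a,mm in blob(m,200):
    q=P[mm]; print('cast',ce,a,np.percentile(q[:,2],[2,50,98]))
    hq=q[q[:,2]>.055][:,:2]*1000
    print(cv2.minAreaRect(hq.astype(np.float32)),hq.min(0),hq.max(0))
    for h0,h1 in ((.05,.063),(.063,.078)):
        z=q[(q[:,2]>h0)&(q[:,2]<h1)]; print(h0,len(z),cv2.minAreaRect((z[:,:2]*1000).astype(np.float32)))
m=roi&(abs(P[...,2]-.04)<.004)
mm=max(blob(m,300),key=lambda b:b[1]); q=plane(c,np.argwhere(mm[2])[:,::-1],.04)
print('flask',cv2.minAreaRect((q[:,:2]*1000).astype(np.float32)),np.median(P[mm[2]][:,2]))
# cross-check heights: red dot in top view vs wrist
t=load('top0'); 
def tri(c1,u1,c2,u2):
    A=[c_['mtx']@np.c_[RT(c_)] for c_ in (c1,c2)]
    X=cv2.triangulatePoints(A[0],A[1],np.float64(u1).reshape(2,1),np.float64(u2).reshape(2,1)); return (X[:3]/X[3]).T
b=[x for x in blob((((H<8)|(H>172))&(S>140))&roi,6)][0][0]
g=[x for x in blob(((H>45)&(H<95)&(S>60))&roi,6)][0][0]
print('tri red',tri(c,b,t,[279,199]),'green',tri(c,g,t,[230,212.3]))
cr=cv2.resize(c['pixels'][90:235,225:335],None,fx=4,fy=4,interpolation=cv2.INTER_CUBIC); cv2.imwrite('pics/w1c.png',cr[:,:,::-1])
```

```text
red [277.78571429 224.11904762] 42 [[ 0.50941905 -0.06091503  0.04      ]] [ 0.50915571 -0.060554    0.04097319]
green [281.14925373 101.8358209 ] 67 [[0.47236932 0.09397505 0.04      ]] [0.47212475 0.09377618 0.04072503]
cast [277.19803922 176.47320261] 1530 [0.04892027 0.06268316 0.07280385]
((489.23907470703125, 26.775165557861328), (64.50538635253906, 111.80001831054688), 9.879849433898926) [447.87321595 -26.87708291] [520.98908738  76.3121472 ]
0.05 780 ((488.94085693359375, 7.454677581787109), (62.42534255981445, 56.79195785522461), 81.30998992919922)
0.063 705 ((491.76220703125, 5.374580383300781), (57.82236862182617, 53.30464172363281), 85.5009994506836)
flask ((490.8190612792969, 16.39208984375), (110.01497650146484, 170.59339904785156), 13.450429916381836) 0.040183257876294676
tri red [[ 0.5100308  -0.0608539   0.03957755]] green [[0.47224408 0.09378867 0.04182898]]
```

View pics/w1c.png

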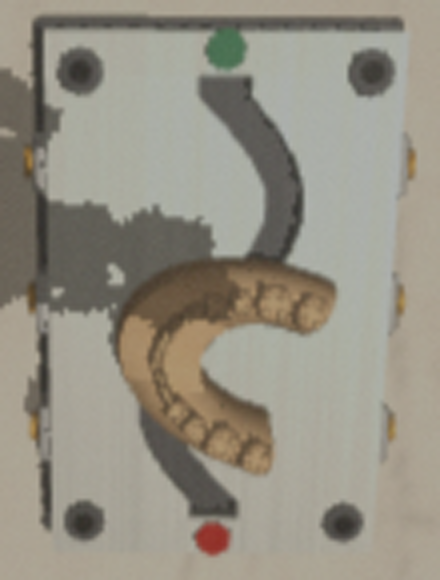

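Run:
```python
from h import *
c=load('w1'); P=cloud(c)
h=np.radians(-8.5);ex=np.array([np.cos(h),np.sin(h)]);ey=np.array([-ex[1],ex[0]]);o=np.array([.489,.0075])
q=P[130:220,240:325].reshape(-1,3); L=np.c_[(q[:,:2]-o)@ex,(q[:,:2]-o)@ey]*1000
import sys
print('rows: y from 40 to -40, cols: x -40..40; max z mm')
for y in range(40,-41,-5):
    r=[]
    for x in range(-40,46,5):
        m=(abs(L[:,0]-x)<2.5)&(abs(L[:,1]-y)<2.5); r.append('%3d'%(np.median(q[m,2])*1000) if m.any() else '  .')
    print('%3d'%y,' '.join(r))
```

```text
rows: y from 40 to -40, cols: x -40..40; max z mm
 40  40  40  40  40  40  40  40  39  39  31  31  39  40  40  40  40  40  40
 35  40  40  40  39  40  39  40  40  39  32  32  39  40  39  40  39  39  40
 30  40  39  40  40  40  39  39  40  40  40  48  52  57  57  44  40  40  39
 25  40  40  39  40  39  40  40  51  59  61  69  63  69  69  64  40  40  39
 20  40  40  39  39  39  50  59  62  69  68  69  70  69  70  63  40  40  40
 15  40  40  40  39  52  61  63  69  69  63  62  61  60  58  40  39  40  40
 10  40  39  39  44  61  63  71  64  61  60  40  40  40  40  40  40  39  40
  5  39  40  40  58  62  68  63  61  61  40  40  40  39  39  40  40  40  40
  0  40  40  40  61  63  71  62  61  60  40  40  40  40  40  40  40  39  39
 -5  40  40  40  61  63  71  62  61  40  39  40  40  40  40  40  40  40  40
-10  40  40  40  60  62  71  63  62  60  40  40  40  40  40  40  40  40  40
-15  39  40  40  54  61  62  70  64  62  60  53  51  48  49  40  40  40  39
-20  40  39  40  40  60  61  63  69  68  68  63  67  61  62  63  40  40  40
-25  39  40  40  40  40  41  61  62  68  69  69  69  66  69  69  40  40  40
-30  40  40  39  40  40  40  39  59  61  61  62  69  63  69  70   .  40  40
-35   .  39  39  40  40  40  40  31  32   .   .   .   .   .   .   .  40  40
-40   .  40  40  40  40  40  40  34  32  31  32  40  40  40  40  40  40  40
```

The cast is an open U: its inside reads the flask's 40 mm top, and the front wall is about 25 mm thick. I'll turn to 81.5°, centre slightly toward the front, and lower so the fingertips are about 10 mm above its underside.

>>> step_arm(targets=[[[1,0,0,0,1],[1,0,0,0,1],[1,0,0,0,1],[1,0,0,0,1],[1,0,0,0,0.41],[1,0,0,0,0]]], squeeze=30)

```text
time: 3.62
eef_pos: [0.4659, 0.0051, 0.2456]
tcp_rot: [0.758, 0.653, -0.0, -0.0]
contact_force: [0.1, 0.6, 0.1]
opening: 1.003
```

Run:
```python
from h import *
go(.4829,.0069,.0500,81.5)
```

```text
t 3.62 p [0.4659 0.0051 0.2456] psi 81.47 tilt 0.02 open 1.003 F [0.15 0.61 0.06]
  units tool xyz [0.11 0.42 4.89] maxabs 4.89
  turn units -0.0053450794680315996
```

>>> step_arm(targets=[[[1,0.05,0.2,0.5,0],[1,0.06,0.22,0.9,0],[1,0,0,0.9,0],[1,0,0,0.9,0],[1,0,0,0.8,0],[1,0,0,0.5,0],[1,0,0,0.29,0],[1,0,0,0.1,0],[1,0,0,0,0]]])

```text
time: 4.37
eef_pos: [0.4831, 0.007, 0.0498]
tcp_rot: [0.757, 0.653, -0.0, -0.0]
contact_force: [0.9, -0.1, 1.2]
opening: 1.001
```

Run:
```python
from h import *
snap('wrist','w2'); go(.4829,.0069,.0500,81.5)
```

```text
t 4.42 p [0.4841 0.0068 0.051 ] psi 81.61 tilt 0.08 open 1.001 F [ 0.49  0.03 -0.58]
  units tool xyz [-0.   -0.03  0.02] maxabs 0.03
  turn units 0.022389716373515965
```

View pics/w2.png

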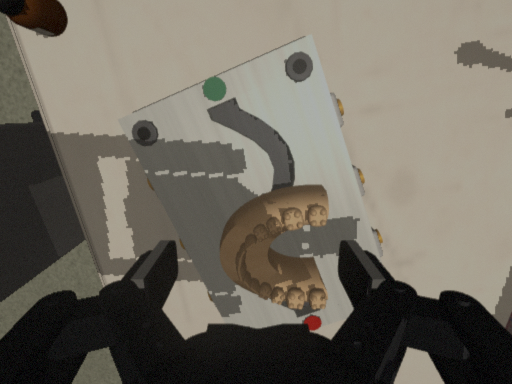

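The picture shows the arch ends level at column 327, with the gap centre near row 246 and the finger tips at (170,245) and (345,245). I'll check the pad centre against the gap by projection.

Run:
```python
from h import *
c=load('w2'); s,p,R=pose(); P=cloud(c)
for tx in (-.011,0,.011):
  for ty in (-.0425,.0425): print(tx,ty,proj(c,p+R@[tx,ty,-.013]).round(1))
q=P[180:320,210:345].reshape(-1,3); L=(q-p)@R*1000; 
print('tool frame: rows tx, cols ty; z')
for x in range(40,-46,-4):
    print('%3d'%x,' '.join('%3d'%(np.median(q[m,2])*1000) if (m:=(abs(L[:,0]-x)<2)&(abs(L[:,1]-y)<2)).any() else '  .' for y in range(-32,49,4)))
```

```text
-0.011 -0.0425 [[181.9 274.9]]
-0.011 0.0425 [[339.9 275. ]]
0 -0.0425 [[180.3 256.7]]
0 0.0425 [[341.7 256.8]]
0.011 -0.0425 [[178.5 237.6]]
0.011 0.0425 [[343.6 237.7]]
tool frame: rows tx, cols ty; z
 40   .   .   .   .   .   .   .   .   .   .   .   .   .   .   .   .   .   .   .   .   .
 36   .  40  40  40  40  40  40  40  40  40  40  33  33  40  40  40  40  40  40  40  40
 32   .  40  40  40  40  40  40  40  40  40  32  45  49  51  53  54  53  40  40  40  40
 28   .  40  40  40  40  40  40  40  46  53  55  61  66  62  66  68  63  40  40  40  40
 24   .  40  40  40  40  40  43  54  60  62  63  69  69  68  69  69  69   .  40  40  39
 20   .  40  40  40  40  48  60  62  64  69  69  69  69  70  68  69  70   .  40  40  39
 16  39  40  40  40  50  61  62  66  69  69  69  62  69  60  60   .   .   .  40  40  39
 12  40  40  40  46  60  62  66  71  69  61  60  60   .   .   .   .   .   .  40  40  40
  8  40  40  40  56  61  63  71  62  62  61  60   .   .   .  40  40  40  40  52  40  40
  4  40  40  40  60  62  68  69  62  61  60   .  39  40  40  40  40  40  40  64  40  40
  0  40  40  40  
[... 338 characters left out ...]
  40  40  40   .  60  62  62  72  68  67  63  62  61  59  56  57  58  40  40  40  40
-20  40  40  40   .   .  60  61   .  69  69  69  65  68  68  63  67  68  59  40  40  40
-24  40  40  40  40   .   .  60  61   .  67  69  68  69  69  65  69  69  64  40  40  40
-28  40  40  40  40   .   .   .   .   .  61   .  61  69  70  62  70  69  62  40  39  40
-32  40  40  40  40  40   .   .   .   .   .   .   .   .   .  60  60   .   .  39  40  40
-36  40  40  40  40  40  40  40   .   .   .   .   .   .   .   .   .   .   .  40  40  40
-40  40  40  40  40  40  40  40  40   .   .   .   .   .   .   .   .   .   .   .  40  40
-44  40  40  40  40  40  40  40  40  40  40  39   .   .   .   .   .   .   .   .  40  40
```

>>> step_arm(targets=[[[0,0,0,0,0],[0,0,0,0,0],[0,0,0,0,0],[0,0,0,0,0],[0,0,0,0,0],[0,0,0,0,0],[0,0,0,0,0],[0,0,0,0,0]]], squeeze=30)

```text
time: 5.08
eef_pos: [0.4858, 0.0065, 0.0529]
tcp_rot: [0.757, 0.654, 0.002, 0.002]
contact_force: [0.5, -0.0, 5.0]
opening: 0.664
```

Run:
```python
from h import *
snap('wrist','w3'); go(.4829,.0069,.0500,81.5)
```

```text
t 5.13 p [0.4858 0.0065 0.0529] psi 81.62 tilt 0.36 open 0.663 F [ 0.63 -0.1   5.31]
  units tool xyz [ 0.   -0.07  0.07] maxabs 0.07
  turn units 0.0230729444391784
```

View pics/w3.png

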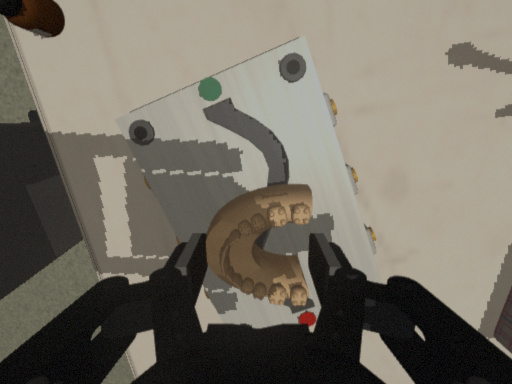

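The opening stopped at 0.66 (about 56 mm), so the grip is across the front and the arch ends. I'll lift a little and check.

>>> step_arm(targets=[[[0,0,0,-0.1,0],[0,0,0,-0.2,0],[0,0,0,-0.3,0],[0,0,0,-0.4,0],[0,0,0,0,0]]], squeeze=40)

```text
time: 5.55
eef_pos: [0.4851, 0.0067, 0.0933]
tcp_rot: [0.757, 0.654, 0.002, 0.002]
contact_force: [0.2, 1.2, -1.1]
opening: 0.657
```

Run:
```python
from h import *
snap('wrist','w4');c=snap('scene','s4'); go(.4829,.0069,.0500,81.5)
a=c['pixels'][150:240,220:340]; cv2.imwrite('pics/s4c.png',cv2.resize(a,None,fx=5,fy=5)[:,:,::-1])
```

```text
t 5.65 p [0.4835 0.0069 0.0907] psi 81.62 tilt 0.08 open 0.655 F [-0.82  0.66 -1.98]
  units tool xyz [-0.   -0.02  1.02] maxabs 1.02
  turn units 0.02417946521044314
```

View pics/w4.png

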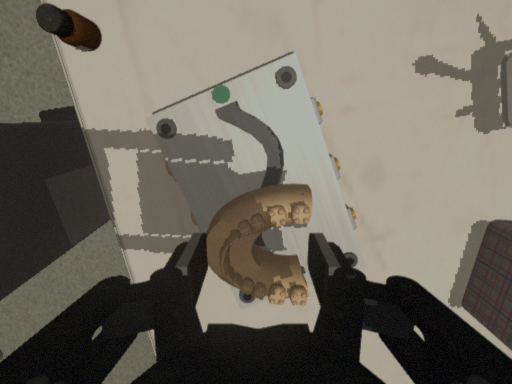

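View pics/s4c.png

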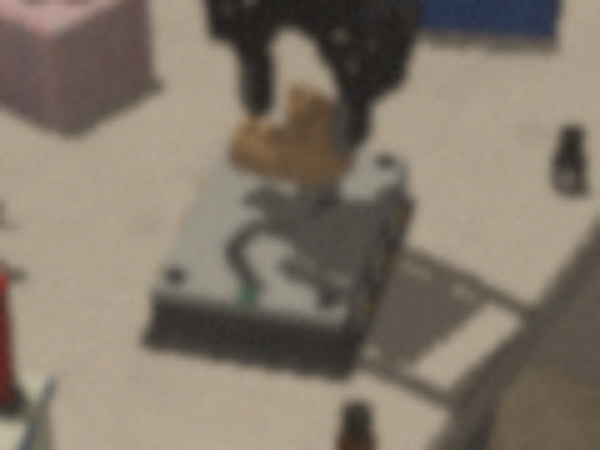

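The cast is held level in the fingers, at (255,245) in the wrist view and clear of the flask in the scene crop. Next I'll carry it to the pad centre.

>>> step_arm(targets=[[[0,0,0,-0.4,0],[0,0,0,-0.3,0],[0,0,0,0,0]]])

```text
time: 5.9
eef_pos: [0.4842, 0.0068, 0.1194]
tcp_rot: [0.757, 0.654, 0.001, 0.001]
contact_force: [-0.5, 0.5, -1.9]
opening: 0.658
```

Run:
```python
from h import *
go(.535,-.326,.045,81.5)
```

```text
t 5.90 p [0.4842 0.0068 0.1194] psi 81.62 tilt 0.15 open 0.658 F [-0.48  0.48 -1.89]
  units tool xyz [-8.05  2.46  1.87] maxabs 8.05
  turn units 0.024199710806152554
```

>>> step_arm(targets=[[[0,-0.4,0.1,0,0],[0,-0.8,0.25,0,0],[0,-0.9,0.28,0,0],[0,-0.9,0.28,0,0],[0,-0.9,0.28,0,0],[0,-0.9,0.28,0,0],[0,-0.9,0.28,0,0],[0,-0.9,0.28,0,0],[0,-0.85,0.25,0,0],[0,-0.6,0.18,0,0]]])

```text
time: 6.73
eef_pos: [0.5329, -0.3287, 0.1161]
tcp_rot: [0.757, 0.653, -0.0, -0.001]
contact_force: [0.5, 0.1, -1.6]
opening: 0.66
```

>>> step_arm(targets=[[[0,0,0,0.5,0],[0,0,0,0.7,0],[0,0,0,0.5,0],[0,0,0,0.17,0],[0,0,0,0,0]]])

```text
time: 7.15
eef_pos: [0.5313, -0.324, 0.0389]
tcp_rot: [0.757, 0.653, -0.001, -0.004]
contact_force: [-0.6, -0.4, -2.0]
opening: 0.662
```

Run:
```python
from h import *
go(.535,-.326,.024,81.5); c=snap('wrist','w5')
```

```text
t 7.15 p [ 0.5313 -0.324   0.0389] psi 81.61 tilt 0.46 open 0.662 F [-0.56 -0.36 -2.04]
  units tool xyz [-0.04  0.1   0.37] maxabs 0.37
  turn units 0.0220276027009902
```

View pics/w5.png

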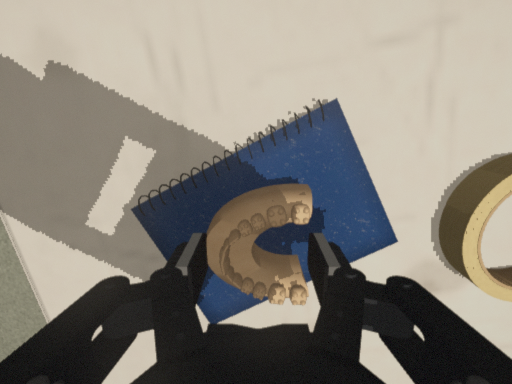

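The cast hovers over the pad: pad centre about (265,212), cast (258,245) and nearer the camera. I'll lower gently.

>>> step_arm(targets=[[[0,-0.05,0.08,0.15,0],[0,0,0,0.12,0],[0,0,0,0.05,0],[0,0,0,0,0],[0,0,0,0,0]]])

```text
time: 7.62
eef_pos: [0.5368, -0.3285, 0.0309]
tcp_rot: [0.757, 0.654, 0.0, 0.0]
contact_force: [0.1, 0.1, -1.5]
opening: 0.656
```

Run:
```python
from h import *
go(.535,-.326,.024,81.5)
```

```text
t 7.62 p [ 0.5368 -0.3285  0.0309] psi 81.62 tilt 0.03 open 0.656 F [ 0.14  0.15 -1.54]
  units tool xyz [ 0.05 -0.05  0.17] maxabs 0.17
  turn units 0.024871309067714266
```

>>> step_arm(targets=[[[0,0,0,0.06,0],[0,0,0,0.06,0],[0,0,0,0,0],[0,0,0,0,0]]])

```text
time: 7.95
eef_pos: [0.5364, -0.3282, 0.0255]
tcp_rot: [0.757, 0.654, -0.0, -0.0]
contact_force: [-0.2, -0.8, -1.4]
opening: 0.657
```

>>> step_arm(targets=[[[0,0,0,0.04,0],[0,0,0,0,0],[0,0,0,0,0]]])

```text
time: 8.2
eef_pos: [0.5366, -0.3284, 0.0241]
tcp_rot: [0.757, 0.654, 0.0, -0.0]
contact_force: [-0.6, -0.2, -1.3]
opening: 0.657
```

>>> step_arm(targets=[[[0,0,0,0.04,0],[0,0,0,0,0],[0,0,0,0,0]]])

```text
time: 8.45
eef_pos: [0.5367, -0.3286, 0.024]
tcp_rot: [0.757, 0.654, -0.0, -0.0]
contact_force: [-3.2, 2.0, 5.2]
opening: 0.657
```

Contact is felt: +5 N at TCP z = 0.024, as expected. I'll open and rise.

>>> step_arm(targets=[[[1,0,0,0,0],[1,0,0,0,0],[1,0,0,0,0],[1,0,0,0,0],[1,0,0,0,0],[1,0,0,-0.3,0],[1,0,0,-0.7,0],[1,0,0,-0.9,0],[1,0,0,-0.9,0],[1,0,0,-0.9,0]]])

```text
time: 9.28
eef_pos: [0.5364, -0.3282, 0.1728]
tcp_rot: [0.757, 0.654, 0.0, 0.0]
contact_force: [-0.1, -0.4, -0.1]
opening: 1.0
```

>>> step_arm(targets=[[[1,0,0,-0.9,0],[1,0,0,-0.4,0],[1,0,0,0,0]]])

```text
time: 9.53
eef_pos: [0.5389, -0.3303, 0.2305]
tcp_rot: [0.757, 0.654, 0.001, 0.006]
contact_force: [0.6, -0.6, 1.5]
opening: 1.005
```

Run:
```python
from h import *
c=snap('wrist','w6'); P=cloud(c); hsv=cv2.cvtColor(c['pixels'],cv2.COLOR_RGB2HSV)
H,S,V=[hsv[...,i].astype(int) for i in range(3)]
m=(H>100)&(H<125)&(S>110)
mm=max(blob(m,300),key=lambda b:b[1])[2]; q=plane(c,np.argwhere(mm)[:,::-1],.011); print('pad',cv2.minAreaRect((q[:,:2]*1000).astype(np.float32)),np.median(P[mm][:,2]))
m=(P[...,2]>.02)&(P[...,2]<.06)&(np.hypot(P[...,0]-.536,P[...,1]+.328)<.06)
mm=max(blob(m,100),key=lambda b:b[1])[2]; q=P[mm]; print('cast',cv2.minAreaRect((q[:,:2]*1000).astype(np.float32)),np.percentile(q[:,2],[50,99]))
go(.47,.23,.25,103.6)
```

```text
pad ((559.4288330078125, -315.161865234375), (91.02777099609375, 100.91264343261719), 22.621002197265625) 0.011655664906275908
cast ((535.26123046875, -327.36102294921875), (62.402130126953125, 57.95577621459961), 81.8277816772461) [0.03362063 0.04402038]
t 9.58 p [ 0.5378 -0.3294  0.2268] psi 81.62 tilt 0.41 open 1.001 F [ 0.05 -0.23 -0.44]
  units tool xyz [13.59 -3.71 -0.65] maxabs 13.59
  turn units -4.3957389995382075
```

View pics/w6.png

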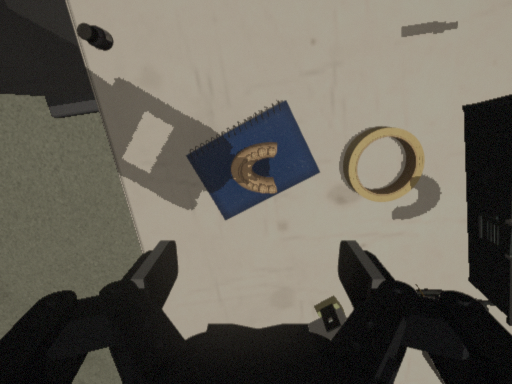

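The cast stands upright near the pad's centre, at (256,168) in the image. Its top is at 44 mm (11 + 33). Next I'll move to look at the rack.

>>> step_arm(targets=[[[1,0.4,-0.1,-0.1,0],[1,0.9,-0.22,-0.1,0],[1,0.98,-0.24,-0.1,0],[1,0.98,-0.24,-0.1,0],[1,0.98,-0.24,-0.1,0],[1,0.98,-0.24,-0.08,0],[1,0.98,-0.24,0,0],[1,0.98,-0.24,0,0],[1,0.98,-0.24,0,0],[1,0.98,-0.24,0,0]]])

```text
time: 10.42
eef_pos: [0.4988, 0.049, 0.2433]
tcp_rot: [0.757, 0.654, -0.001, -0.002]
contact_force: [0.7, -0.5, 0.3]
opening: 0.999
```

>>> step_arm(targets=[[[1,0.98,-0.24,0,0],[1,0.98,-0.24,0,0],[1,0.98,-0.24,0,0],[1,0.8,-0.2,0,0],[1,0,0,0,-1],[1,0,0,0,-1],[1,0,0,0,-1],[1,0,0,0,-1],[1,0,0,0,-0.4],[1,0,0,0,0]]])

```text
time: 11.25
eef_pos: [0.4847, 0.2, 0.2432]
tcp_rot: [0.618, 0.786, -0.002, -0.002]
contact_force: [0.5, -0.1, 0.2]
opening: 1.0
```

Run:
```python
from h import *
c=snap('wrist','w7'); go(.47,.23,.25,103.6)
```

```text
t 11.30 p [0.4849 0.1999 0.2435] psi 103.59 tilt 0.25 open 1.000 F [0.23 0.44 0.92]
  units tool xyz [ 0.82 -0.19 -0.16] maxabs 0.82
  turn units -0.0017082253102785217
```

View pics/w7.png

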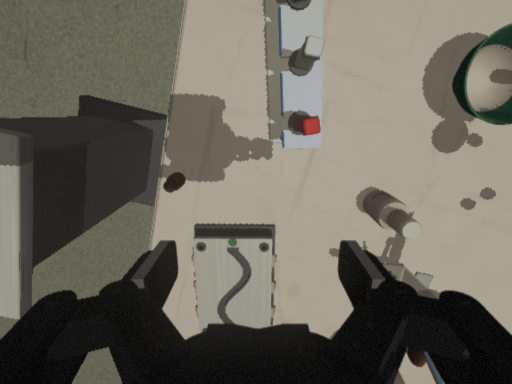

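The rack's red handle top is at (312,125), its collar at (301,123) and the white handle at (312,47). The seam is now uncovered. Next I'll measure the handle's place and turn, and the rack's axes.

```bash
cat > red.py <<'E'
from h import *
def red(fn):
    c=load(fn); P=cloud(c); hsv=cv2.cvtColor(c['pixels'],cv2.COLOR_RGB2HSV)
    H,S,V=[hsv[...,i].astype(int) for i in range(3)]
    m=((H<8)|(H>172))&(S>130)&(V>60)
    b=[x for x in blob(m,30) if abs(P[x[2]][:,2].max()-.15)<.012]
    for ce,a,mm in b:
        q=P[mm]; zt=np.percentile(q[:,2],90); t=mm&(P[...,2]>zt-.006)
        uv=np.argwhere(t)[:,::-1].astype(np.float32); top=plane(c,uv,zt)
        r=cv2.minAreaRect((top[:,:2]*1000).astype(np.float32)); print(fn,'red',ce,a,'ztop',zt,'n',len(uv),'rect',r, 'mean',top.mean(0))
    return c,P
if __name__=='__main__':
    c,P=red('w7')
    m=(abs(P[...,2]-.075)<.005)&(P[...,1]>.2)&(P[...,0]>.4)&(P[...,0]<.58)
    q=P[m]; print(len(q),np.median(q[:,2]),cv2.minAreaRect((q[:,:2]*1000).astype(np.float32)))
    a=cv2.resize(c['pixels'][90:160,260:340],None,fx=7,fy=7,interpolation=cv2.INTER_CUBIC); cv2.imwrite('pics/w7c.png',a[:,:,::-1])
    # collar via mask: dark at z~.081
    m=(abs(P[...,2]-.081)<.004)&(np.hypot(P[...,0]-.5,P[...,1]-.26)<.03)&(c['pixels'].max(-1)<90)
    print('collar',P[m].mean(0),P[m].min(0),P[m].max(0),m.sum())
    g=(0.1,)
E
python3 red.py
```

```text
4347 0.07506763666905181 ((502.4032287597656, 313.5730895996094), (43.824729919433594, 143.48793029785156), 16.78957176208496)
collar [0.50498868 0.27024052 0.0809597 ] [0.49970945 0.25951713 0.07859976] [0.51472188 0.28037625 0.08491864] 123
```

View pics/w7c.png

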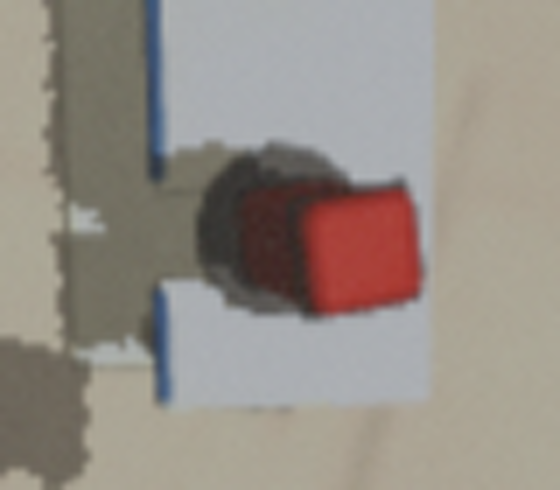

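Run:
```python
from h import *
c=load('w7'); P=cloud(c); hsv=cv2.cvtColor(c['pixels'],cv2.COLOR_RGB2HSV)
H,S,V=[hsv[...,i].astype(int) for i in range(3)]
m=((H<8)|(H>172))&(S>130)&(V>60)
roi=np.zeros(H.shape,bool); roi[90:160,260:340]=1; m&=roi
q=P[m]; print(m.sum(),np.percentile(q[:,2],[5,50,80,95,99]))
t=m&(V>150); uv=np.argwhere(t)[:,::-1].astype(np.float32); print(len(uv),uv.mean(0),np.median(P[t],0)); r=cv2.minAreaRect(uv); print(r)
for z in (.145,.151): print(z,plane(c,r[0],z))
q=plane(c,uv,.151); print(cv2.minAreaRect((q[:,:2]*1000).astype(np.float32)))
T=load('top0'); hs=cv2.cvtColor(T['pixels'],cv2.COLOR_RGB2HSV); mt=((hs[...,0]<8)|(hs[...,0]>172))&(hs[...,1]>130); mt[:,200:]=0
PT=cloud(T); b=max(blob(mt,8),key=lambda x:x[1]); print('top',b[0],b[1],np.median(PT[b[2]],0),PT[b[2]][:,2])
```

```text
247 [0.14968352 0.15086619 0.15153066 0.1521848  0.15282151]
187 [311.8984   125.518715] [0.51268535 0.27107317 0.15103366]
((312.0, 125.49999237060547), (14.000716209411621, 13.717872619628906), 81.8698959350586)
0.145 [[0.51394105 0.27104983 0.145     ]]
0.151 [[0.51278402 0.27105784 0.151     ]]
((512.8026733398438, 271.0222473144531), (11.315081596374512, 11.082758903503418), 24.759136199951172)
top [168.73529412 199.79411765] 34 [0.51145953 0.26586244 0.14615777] [0.15498448 0.15156552 0.1475331  0.15542525 0.14146844 0.12352295
 0.10507015 0.14811963 0.14885374 0.14582625 0.15566853 0.14951547
 0.13170273 0.11061816 0.09290759 0.14994592 0.14668365 0.14694663
 0.14859515 0.15070007 0.13648064 0.1190167  0.10271597 0.14786572
 0.15148192 0.1497446  0.14648928 0.13566495 0.12246296 0.10603502
 0.12581324 0.11674556 0.10027136 0.09225605]
```

>>> step_arm(targets=[[[0.6,0,0,0,-0.9],[0.6,0,0,0,-0.78],[0.6,0,0,0,0]]])

```text
time: 11.55
eef_pos: [0.4856, 0.1998, 0.2444]
tcp_rot: [0.559, 0.829, -0.001, -0.001]
contact_force: [-0.2, 0.4, 0.4]
opening: 0.608
```

Run:
```python
from h import *
go(.5128,.2711,.20,112)
```

```text
t 11.55 p [0.4856 0.1998 0.2444] psi 112.03 tilt 0.15 open 0.608 F [-0.17  0.35  0.38]
  units tool xyz [1.4  1.3  1.11] maxabs 1.4
  turn units 0.006592879912454918
```

>>> step_arm(targets=[[[0.6,0.4,0.4,0,0],[0.6,0.6,0.55,0,0],[0.6,0.4,0.35,0.3,0],[0.6,0,0,0.4,0],[0.6,0,0,0.4,0],[0.6,0,0,0,0],[0.6,0,0,0,0]]])

```text
time: 12.13
eef_pos: [0.5126, 0.2709, 0.2]
tcp_rot: [0.56, 0.829, -0.002, -0.001]
contact_force: [0.6, 0.2, 0.9]
opening: 0.603
```

Run:
```python
from h import *
go(.5128,.2711,.10,112)
c=snap('wrist','w8'); P=cloud(c); hsv=cv2.cvtColor(c['pixels'],cv2.COLOR_RGB2HSV)
H,S,V=[hsv[...,i].astype(int) for i in range(3)]
m=((H<8)|(H>172))&(S>130)&(V>60)&(P[...,2]>.145)&(P[...,2]<.157)
b=max(blob(m,20),key=lambda x:x[1]); uv=np.argwhere(b[2])[:,::-1].astype(np.float32)
q=plane(c,uv,.151); print(b[0],b[1],cv2.minAreaRect(uv),cv2.minAreaRect((q[:,:2]*1000).astype(np.float32)),np.median(P[b[2]],0))
s,p,R=pose(); print('tool frame of handle top',R.T@(np.median(P[b[2]],0)-p))
```

```text
t 12.13 p [0.5126 0.2709 0.2   ] psi 111.93 tilt 0.23 open 0.603 F [0.56 0.19 0.89]
  units tool xyz [0.   0.02 2.5 ] maxabs 2.5
  turn units -0.013647455507975793
[258.69892473 212.58422939] 279 ((259.0, 212.0), (18.0, 16.0), 90.0) ((512.1658325195312, 272.61004638671875), (12.024564743041992, 14.305981636047363), 22.00279426574707) [0.5121531  0.27208257 0.15094599]
tool frame of handle top [ 0.00147122 -0.0008164   0.05056602]
```

View pics/w8.png

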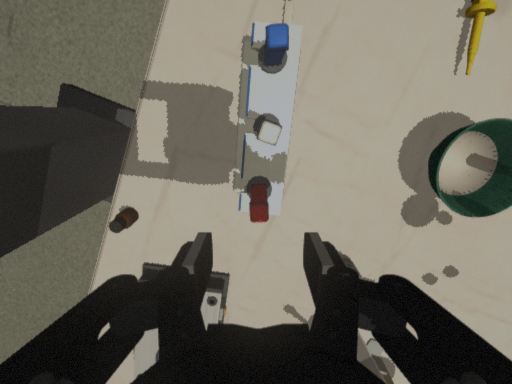

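The red handle top is at (259,212), square to the jaws, and within 1.5 mm of the tool axis in this second view. I'll descend and grip.

>>> step_arm(targets=[[[0.6,0.03,-0.02,0.4,0],[0.6,0,0,0.6,0],[0.6,0,0,0.6,0],[0.6,0,0,0.5,0],[0.6,0,0,0.3,0],[0.6,0,0,0.1,0],[0.6,0,0,0,0]]], squeeze=50)

```text
time: 12.77
eef_pos: [0.5126, 0.2718, 0.1017]
tcp_rot: [0.559, 0.829, -0.0, -0.0]
contact_force: [-0.2, -0.4, 0.0]
opening: 0.598
```

>>> step_arm(targets=[[[0,0,0,0,0],[0,0,0,0,0],[0,0,0,0,0],[0,0,0,0,0],[0,0,0,0,0],[0,0,0,0,0]]], squeeze=50)

```text
time: 13.27
eef_pos: [0.5138, 0.2723, 0.1034]
tcp_rot: [0.559, 0.829, 0.001, 0.001]
contact_force: [0.4, -1.5, 5.9]
opening: 0.154
```

Run:
```python
from h import *
go(.5128,.2711,.10,112)
c=snap('wrist','w9')
```

```text
t 13.27 p [0.5138 0.2723 0.1034] psi 112.02 tilt 0.17 open 0.154 F [ 0.35 -1.52  5.91]
  units tool xyz [-0.02 -0.03  0.09] maxabs 0.09
  turn units 0.004389255839998896
```

View pics/w9.png

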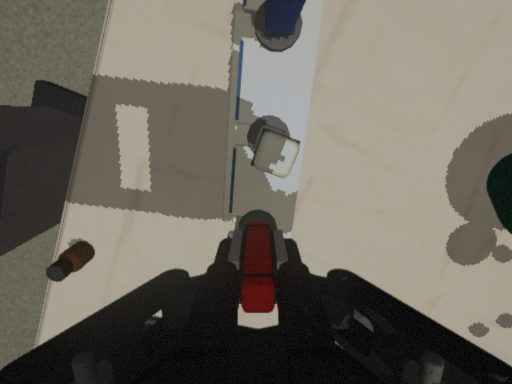

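The probe is gripped with the opening at 13 mm, flush on the flats. I'll lift straight up.

>>> step_arm(targets=[[[0,0,0,-0.15,0],[0,0,0,-0.3,0],[0,0,0,-0.4,0],[0,0,0,-0.4,0],[0,0,0,-0.4,0],[0,0,0,-0.4,0],[0,0,0,-0.3,0],[0,0,0,-0.15,0],[0,0,0,0,0]]])

```text
time: 14.07
eef_pos: [0.5134, 0.2722, 0.2037]
tcp_rot: [0.559, 0.829, 0.001, 0.001]
contact_force: [0.4, 0.2, -1.0]
opening: 0.155
```

Run:
```python
from h import *
f=np.radians(13.5); O=np.array([.4909,.0165]); ex=np.array([np.cos(f),np.sin(f)]); ey=np.array([-ex[1],ex[0]])
for i in range(9):
    y=-.066+.0165*i; x=.02*np.sin(np.pi*y/.066); print(i,(O+x*ex+y*ey).round(4))
go(.5063,-.0477,.18,103.5)
c=snap('wrist','w10')
c=snap('scene','s10')
a=c['pixels'][150:280,170:330]; cv2.imwrite('pics/s10c.png',cv2.resize(a,None,fx=4,fy=4,interpolation=cv2.INTER_CUBIC)[:,:,::-1])
```

```text
0 [ 0.5063 -0.0477]
1 [ 0.4887 -0.0349]
2 [ 0.4792 -0.0203]
3 [ 0.481  -0.0028]
4 [0.4909 0.0165]
5 [0.5008 0.0358]
6 [0.5026 0.0533]
7 [0.4931 0.0679]
8 [0.4755 0.0807]
t 14.07 p [0.5134 0.2722 0.2037] psi 112.02 tilt 0.18 open 0.155 F [ 0.43  0.16 -1.03]
  units tool xyz [-7.35 -3.16  0.58] maxabs 7.35
  turn units 1.7037916311934282
```

View pics/w10.png

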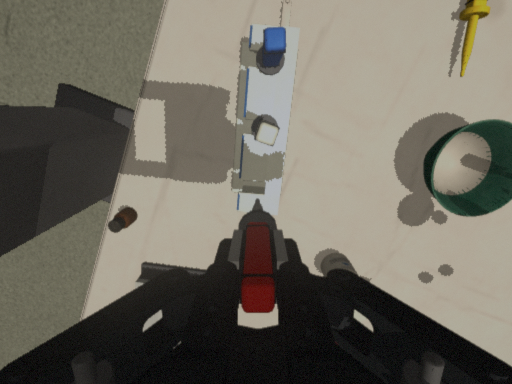

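View pics/s10c.png

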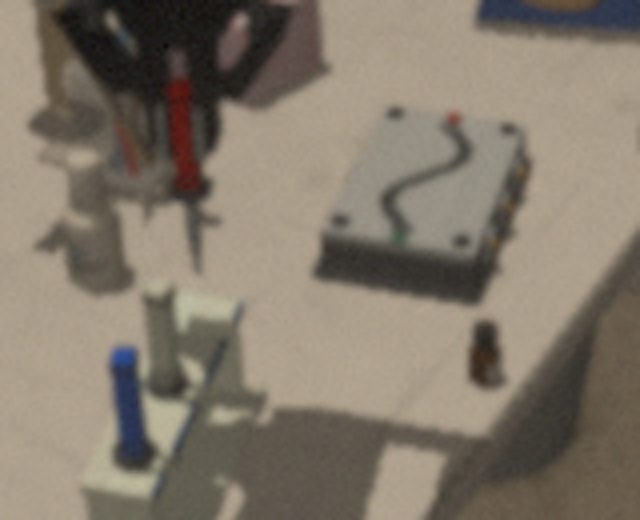

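The probe hangs straight under the gripper, with its tip near (257,202) in the wrist view and (198,268) in the scene crop. The other two tools are undisturbed. Next I'll measure the tip in the tool frame and check the seam map against the groove.

Run:
```python
from h import *
s,p,R=pose()
c=load('w10'); P=cloud(c)
print('expected tip px',proj(c,p+R@[0,0,.088]), 'collar ctr',proj(c,p+R@[0,0,.025]))
a=c['pixels'][170:235,225:295]; cv2.imwrite('pics/w10c.png',cv2.resize(a,None,fx=8,fy=8,interpolation=cv2.INTER_CUBIC)[:,:,::-1])
L=(P-p)@R
m=(L[...,2]>.02)&(L[...,2]<.1)&(np.hypot(L[...,0],L[...,1])<.02)
for z in np.arange(.02,.1,.006):
    k=m&(abs(L[...,2]-z)<.003)
    if k.sum()>2: print('z%.3f n%d'%(z,k.sum()),L[k].mean(0).round(4), 'ty range',L[k][:,1].min().round(4),L[k][:,1].max().round(4))
vv=np.argwhere(m); print('rows',vv[:,0].min(), vv[vv[:,0]==vv[:,0].min()])
sc=load('s10'); print('scene exp tip',proj(sc,p+R@[0,0,.088]))
# groove
f=np.radians(13.5); O=np.array([.4909,.0165]); ex=np.array([np.cos(f),np.sin(f)]); ey=np.array([-ex[1],ex[0]])
for fn,c in (('w7',load('w7')),('w1',load('w1')),('s10',sc)):
    P=cloud(c); 
    F=np.stack([(P[...,:2]-O)@ex,(P[...,:2]-O)@ey],-1)
    k=(abs(P[...,2]-.032)<.002)&(abs(F[...,0])<.045)&(abs(F[...,1])<.07)
    fx,fy=F[k].T; r=fx-.02*np.sin(np.pi*fy/.066)
    print(fn,k.sum(),'dx by y bin',[ (int(1000*y),round(1000*np.median(r[abs(fy-y)<.008]),1),int((abs(fy-y)<.008).sum())) for y in np.arange(-.06,.061,.02) if (abs(fy-y)<.008).any()],'yrange',(fy.min() if len(fy) else 0),(fy.max() if len(fy) else 0))
```

```text
expected tip px [[256.5803356  197.47782797]] collar ctr [[256.55798707 225.62483322]]
z0.020 n182 [0.0073 0.0005 0.0208] ty range -0.0116 0.0129
z0.026 n35 [ 0.0096 -0.0004  0.0241] ty range -0.0117 0.0123
z0.050 n17 [0.0031 0.0003 0.0511] ty range -0.0027 0.0042
z0.056 n25 [0.0027 0.0006 0.0558] ty range -0.0036 0.0043
z0.062 n14 [0.0027 0.0001 0.0618] ty range -0.0028 0.0036
z0.068 n7 [0.0019 0.0009 0.0683] ty range -0.0013 0.0028
z0.074 n5 [0.0015 0.0004 0.0729] ty range -0.0013 0.0021
z0.080 n11 [0.0007 0.0004 0.08  ] ty range -0.0014 0.0021
rows 198 [[198 256]
 [198 257]
 [198 258]]
scene exp tip [[219.60503846 218.22729141]]
w7 606 dx by y bin [(-60, np.float64(-3.9), 44), (-39, np.float64(-1.0), 61), (-19, np.float64(1.5), 71), (0, np.float64(2.0), 81), (20, np.float64(0.7), 70), (40, np.float64(-1.6), 71), (60, np.float64(-2.3), 95)] yrange -0.06549820957304744 0.06819904774092973
w1 668 dx by y bin [(-60, np.float64(-1.4), 116), (-39, np.float64(-2.8), 43), (20, np.float64(0.9), 91), (40, np.float64(-0.2), 122), (60, np.float64(0.5), 178)] yrange -0.06971874933230984 0.0691244006553453
s10 74 dx by y bin [(-60, np.float64(-0.5), 10), (-39, np.float64(1.8), 7), (-19, np.float64(8.2), 10), (0, np.float64(9.5), 9), (20, np.float64(6.6), 7), (40, np.float64(1.3), 15), (60, np.float64(0.4), 7)] yrange -0.06702392703122112 0.06075353656570983
```

View pics/w10c.png

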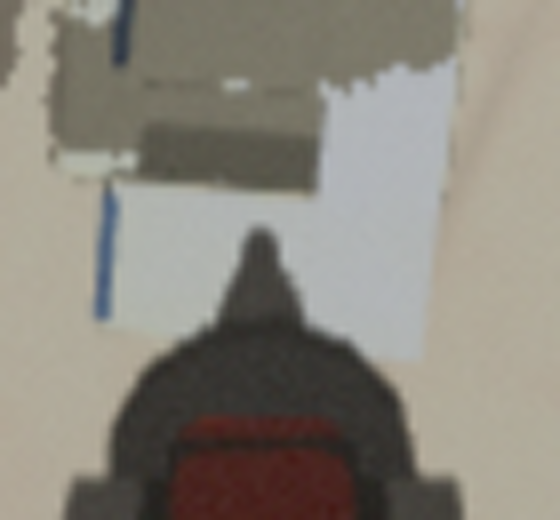

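The tip shows at (257.2,198.3), within about 1 px of the expected point (256.6,197.5), so it lies on the tool axis 88 mm below the TCP. I'll turn square to the flask and travel to above the red end.

>>> step_arm(targets=[[[0,0,0,0,0.8],[0,0,0,0,0.9],[0,0,0,0,0]]])

```text
time: 14.42
eef_pos: [0.5118, 0.2716, 0.2]
tcp_rot: [0.62, 0.785, -0.001, -0.001]
contact_force: [-0.2, 0.2, -1.3]
opening: 0.158
```

Run:
```python
from h import *
go(.5063,-.0477,.17,103.5)
P=cloud(load('top0')); print('bottle',P[150:158,196:204].reshape(-1,3)[::9].round(3))
```

```text
t 14.42 p [0.5118 0.2716 0.2   ] psi 103.44 tilt 0.18 open 0.158 F [-0.18  0.17 -1.32]
  units tool xyz [-7.73 -1.99  0.76] maxabs 7.73
  turn units -0.012537977618984541
bottle [[0.531 0.087 0.921]
 [0.531 0.087 0.912]
 [0.657 0.185 0.095]
 [0.654 0.182 0.089]
 [0.654 0.182 0.071]
 [0.653 0.18  0.054]
 [0.65  0.178 0.052]
 [0.648 0.175 0.045]]
```

>>> step_arm(targets=[[[0,-0.4,-0.1,0,0],[0,-0.8,-0.2,0,0],[0,-0.9,-0.24,0,0],[0,-0.9,-0.24,0,0],[0,-0.9,-0.24,0,0],[0,-0.9,-0.24,0,0],[0,-0.9,-0.24,0,0],[0,-0.9,-0.24,0.1,0],[0,-0.73,-0.2,0.2,0],[0,-0.4,-0.1,0.2,0]]])

```text
time: 15.25
eef_pos: [0.505, -0.0508, 0.181]
tcp_rot: [0.619, 0.785, -0.0, 0.0]
contact_force: [-0.1, -0.1, -1.6]
opening: 0.161
```

>>> step_arm(targets=[[[0,0,-0.05,0.2,0],[0,0,0,0.1,0],[0,0,0,0,0],[0,0,0,0,0]]])

```text
time: 15.58
eef_pos: [0.5033, -0.0471, 0.1691]
tcp_rot: [0.618, 0.786, -0.0, -0.001]
contact_force: [0.2, 0.2, -0.3]
opening: 0.156
```

```bash
cat > ov.py <<'E'
from h import *
import sys
f=np.radians(13.5); O=np.array([.4909,.0165]); ex=np.array([np.cos(f),np.sin(f)]); ey=np.array([-ex[1],ex[0]])
def seam(i,z=.04):
    y=-.066+.0165*i; x=.02*np.sin(np.pi*y/.066); return np.r_[O+x*ex+y*ey,z]
def tipF(p,R,L=.088):
    t=p+R@[0,0,L]; d=t[:2]-O; return np.r_[d@ex,d@ey,t[2]]*1000
E
python3 - <<'E'
from ov import *
go(.5063,-.0477,.17,103.5); s,p,R=pose()
c=snap('wrist','w11'); a=c['pixels'][60:330,130:400].copy(); 
print(proj(c,p+R@[0,0,.088]),'tip flask frame',tipF(p,R))
a=cv2.resize(a,None,fx=2.2,fy=2.2,interpolation=cv2.INTER_CUBIC)
for i in range(0,17):
    u=(proj(c,seam(i/2))[0]-[130,60]+.5)*2.2; cv2.circle(a,tuple(int(v) for v in u),2,(255,0,255) if i%2==0 else (0,255,255),-1)
cv2.imwrite('pics/w11c.png',a[:,:,::-1])
E
```

```text
t 15.58 p [ 0.5033 -0.0471  0.1691] psi 103.63 tilt 0.08 open 0.156 F [ 0.19  0.25 -0.27]
  units tool xyz [-0.03  0.07 -0.02] maxabs 0.07
  turn units 0.02554361694930094
[[258.446074   198.32491628]] tip flask frame [ -2.87521351 -64.60404498  81.13868994]
```

View pics/w11c.png

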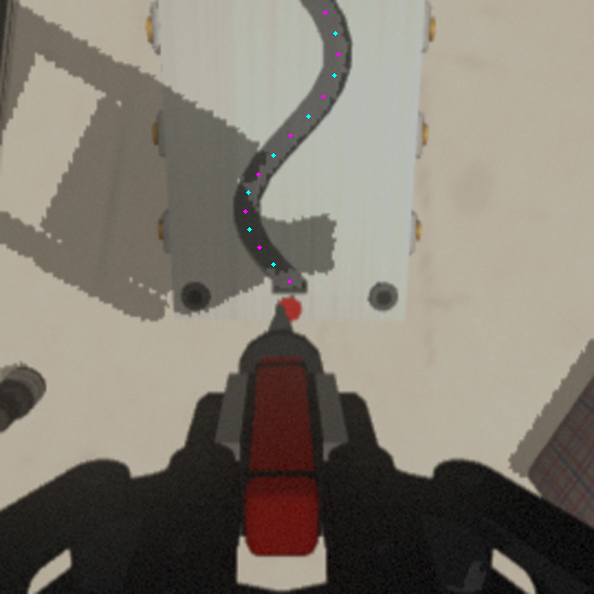

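The overlaid seam points sit on the middle of the groove, within about 1 mm. The tip shows at (258.2,197.7), on its predicted pixel. I'll correct 2.9 mm sideways and go down in stages.

>>> step_arm(targets=[[[0,0,0.07,0.2,0],[0,0,0,0.3,0],[0,0,0,0.2,0],[0,0,0,0.1,0],[0,0,0,0,0],[0,0,0,0,0],[0,0,0,0,0]]])

```text
time: 16.22
eef_pos: [0.5066, -0.0477, 0.1379]
tcp_rot: [0.619, 0.785, 0.0, 0.0]
contact_force: [0.6, 0.5, -0.8]
opening: 0.156
```

Run:
```python
from ov import *
go(.5063,-.0477,.13,103.5); s,p,R=pose()
c=snap('wrist','w12'); 
print(proj(c,p+R@[0,0,.088]),'tip flask frame',tipF(p,R), 'seam0 px',proj(c,seam(0)))
a=c['pixels'][130:260,190:330].copy(); a=cv2.resize(a,None,fx=4,fy=4,interpolation=cv2.INTER_CUBIC)
for i in range(0,17):
    u=(proj(c,seam(i/2))[0]-[190,130]+.5)*4; cv2.circle(a,tuple(int(v) for v in u),2,(255,0,255) if i%2==0 else (0,255,255),-1)
cv2.imwrite('pics/w12c.png',a[:,:,::-1])
```

```text
t 16.22 p [ 0.5066 -0.0477  0.1379] psi 103.52 tilt 0.02 open 0.156 F [ 0.59  0.53 -0.82]
  units tool xyz [ 0.   -0.01  0.2 ] maxabs 0.2
  turn units 0.0034365990046694604
[[258.42980274 198.32052574]] tip flask frame [  0.28958757 -66.07475385  49.9246978 ] seam0 px [[258.08663747 194.9644309 ]]
```

View pics/w12c.png

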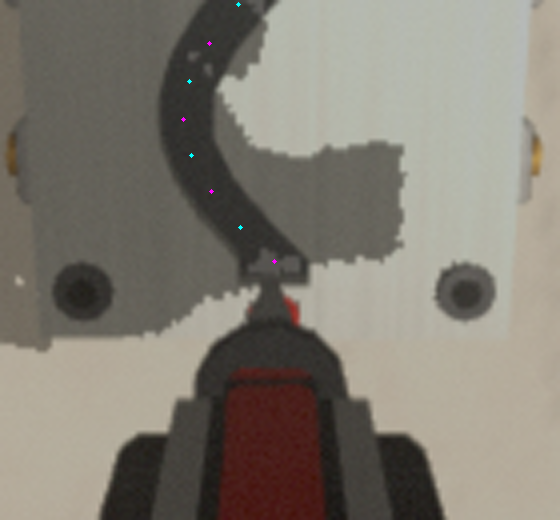

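The tip stands over the red end, at flask frame (0.3, -66.1, z 50) mm, and the groove runs about 5 mm beyond seam_0. I'll lower into the groove.

>>> step_arm(targets=[[[0,0.02,0,0.12,0],[0,0,0,0.1,0],[0,0,0,0.07,0],[0,0,0,0.06,0],[0,0,0,0.03,0],[0,0,0,0,0],[0,0,0,0,0]]])

```text
time: 16.85
eef_pos: [0.5061, -0.0468, 0.1224]
tcp_rot: [0.619, 0.785, -0.0, -0.0]
contact_force: [-0.2, 1.5, -0.5]
opening: 0.157
```

```bash
cat > tr.py <<'E'
from ov import *
s,p,R=pose(); t=tipF(p,R); print('t',round(s['time'],2),'tip',t.round(2),'F',s['contact_force'].round(2),'psi',np.degrees(np.arctan2(R[1,0],R[0,0])).round(2),'dx off seam',round(t[0]-20*np.sin(np.pi*t[1]/66),2))
E
python3 tr.py
```

```text
t 16.85 tip [ 1.000e-02 -6.511e+01  3.443e+01] F [-0.25  1.47 -0.53] psi 103.52 dx off seam 0.86
```

The tip is in the groove at (0, -65.1), z = 34.4 mm, and free. Now I'll trace segment by segment at about 25 mm/s. Tool x runs along flask y, and tool y along flask x.

>>> step_arm(targets=[[[0,0.037,-0.038,0,0],[0,0.037,-0.038,0,0],[0,0.037,-0.038,0,0],[0,0.037,-0.038,0,0],[0,0.037,-0.038,0,0],[0,0.041,-0.034,0,0],[0,0.041,-0.033,0,0],[0,0.041,-0.032,0,0],[0,0.041,-0.032,0,0],[0,0.041,-0.031,0,0]]])

```text
time: 17.68
eef_pos: [0.4887, -0.0348, 0.1225]
tcp_rot: [0.619, 0.785, 0.0, 0.0]
contact_force: [0.3, -0.2, -2.0]
opening: 0.154
```

```bash
python3 tr.py
```

```text
t 17.68 tip [-14.14 -49.34  34.55] F [ 0.3  -0.21 -2.01] psi 103.52 dx off seam 0.1
```

>>> step_arm(targets=[[[0,0.041,-0.026,0,0],[0,0.041,-0.024,0,0],[0,0.041,-0.022,0,0],[0,0.041,-0.02,0,0],[0,0.041,-0.017,0,0],[0,0.041,-0.014,0,0],[0,0.041,-0.011,0,0],[0,0.041,-0.008,0,0],[0,0.041,-0.004,0,0],[0,0.041,-0.001,0,0]]])

```text
time: 18.52
eef_pos: [0.4792, -0.0202, 0.1225]
tcp_rot: [0.619, 0.785, -0.0, -0.0]
contact_force: [-0.9, -0.0, -0.1]
opening: 0.157
```

```bash
python3 tr.py
```

```text
t 18.52 tip [-19.93 -32.94  34.52] F [-0.92 -0.05 -0.06] psi 103.52 dx off seam 0.07
```

>>> step_arm(targets=[[[0,0.041,0.001,0,0],[0,0.041,0.004,0,0],[0,0.041,0.008,0,0],[0,0.041,0.011,0,0],[0,0.041,0.014,0,0],[0,0.041,0.017,0,0],[0,0.041,0.02,0,0],[0,0.041,0.022,0,0],[0,0.041,0.024,0,0],[0,0.041,0.026,0,0]]])

```text
time: 19.35
eef_pos: [0.4812, -0.0029, 0.1225]
tcp_rot: [0.619, 0.785, -0.0, 0.0]
contact_force: [-0.6, 0.3, -0.7]
opening: 0.157
```

```bash
python3 tr.py
```

```text
t 19.35 tip [-13.93 -16.57  34.54] F [-0.57  0.31 -0.7 ] psi 103.52 dx off seam 0.26
```

>>> step_arm(targets=[[[0,0.041,0.029,0,0],[0,0.041,0.031,0,0],[0,0.041,0.033,0,0],[0,0.041,0.034,0,0],[0,0.041,0.035,0,0],[0,0.041,0.036,0,0],[0,0.041,0.037,0,0],[0,0.041,0.038,0,0],[0,0.041,0.038,0,0],[0,0.041,0.039,0,0]]])

```text
time: 20.18
eef_pos: [0.491, 0.0164, 0.1225]
tcp_rot: [0.619, 0.785, -0.0, -0.0]
contact_force: [1.1, 1.0, -0.6]
opening: 0.153
```

Run:
```python
import tr
from ov import *
c=snap('wrist','w13'); a=c['pixels'][130:260,190:330].copy(); a=cv2.resize(a,None,fx=4,fy=4,interpolation=cv2.INTER_CUBIC)
for i in range(0,17):
    u=(proj(c,seam(i/2))[0]-[190,130]+.5)*4; cv2.circle(a,tuple(int(v) for v in u),2,(255,0,255) if i%2==0 else (0,255,255),-1)
cv2.imwrite('pics/w13c.png',a[:,:,::-1])
```

```text
t 20.18 tip [ 0.11 -0.15 34.51] F [ 1.12  1.01 -0.56] psi 103.52 dx off seam 0.26
```

View pics/w13c.png

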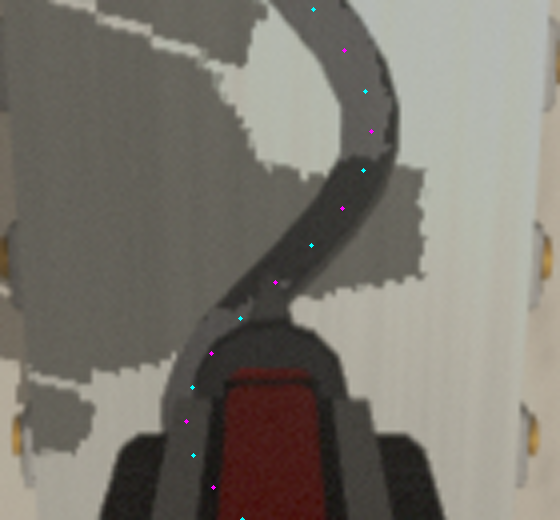

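The tip is down in the groove at the midpoint, near crop (274,285), with the map still centred and forces around 1 N. I'll continue.

>>> step_arm(targets=[[[0,0.041,0.037,0,0],[0,0.041,0.038,0,0],[0,0.041,0.038,0,0],[0,0.041,0.037,0,0],[0,0.041,0.036,0,0],[0,0.041,0.035,0,0],[0,0.041,0.034,0,0],[0,0.041,0.033,0,0],[0,0.041,0.031,0,0],[0,0.041,0.029,0,0]]])

```text
time: 21.07
eef_pos: [0.5007, 0.0356, 0.1225]
tcp_rot: [0.619, 0.785, -0.0, 0.0]
contact_force: [0.3, 1.0, -1.3]
opening: 0.158
```

```bash
python3 tr.py
```

```text
t 21.07 tip [14.01 16.25 34.54] F [ 0.26  1.01 -1.3 ] psi 103.52 dx off seam 0.04
```

>>> step_arm(targets=[[[0,0.042,0.026,0,0],[0,0.042,0.024,0,0],[0,0.042,0.022,0,0],[0,0.042,0.02,0,0],[0,0.042,0.017,0,0],[0,0.041,0.014,0,0],[0,0.041,0.011,0,0],[0,0.041,0.008,0,0],[0,0.041,0.004,0,0],[0,0.041,0.001,0,0]]])

```text
time: 21.9
eef_pos: [0.5025, 0.0531, 0.1226]
tcp_rot: [0.619, 0.785, 0.0, 0.0]
contact_force: [-0.0, -0.1, -1.2]
opening: 0.16
```

```bash
python3 tr.py
```

```text
t 21.9 tip [19.78 32.85 34.55] F [-0.01 -0.1  -1.2 ] psi 103.51 dx off seam -0.22
```

>>> step_arm(targets=[[[0,0.041,-0.001,0,0],[0,0.041,-0.004,0,0],[0,0.041,-0.008,0,0],[0,0.041,-0.011,0,0],[0,0.041,-0.014,0,0],[0,0.041,-0.017,0,0],[0,0.041,-0.02,0,0],[0,0.041,-0.022,0,0],[0,0.041,-0.024,0,0],[0,0.041,-0.026,0,0]]])

```text
time: 22.73
eef_pos: [0.4928, 0.0676, 0.1225]
tcp_rot: [0.619, 0.785, 0.0, 0.0]
contact_force: [0.7, -0.9, -0.7]
opening: 0.154
```

```bash
python3 tr.py
```

```text
t 22.73 tip [13.76 49.25 34.54] F [ 0.73 -0.86 -0.72] psi 103.52 dx off seam -0.54
```

>>> step_arm(targets=[[[0,0.042,-0.025,0,0],[0,0.042,-0.03,0,0],[0,0.042,-0.033,0,0],[0,0.042,-0.034,0,0],[0,0.042,-0.035,0,0],[0,0.042,-0.036,0,0],[0,0.042,-0.037,0,0],[0,0.042,-0.038,0,0],[0,0.041,-0.038,0,0],[0,0.041,-0.038,0,0]]])

```text
time: 23.57
eef_pos: [0.4755, 0.0806, 0.1225]
tcp_rot: [0.619, 0.785, 0.0, 0.0]
contact_force: [-0.3, -0.5, -0.8]
opening: 0.155
```

>>> step_arm(targets=[[[0,0,0,0,0],[0,0,0,0,0]]])

```text
time: 23.73
eef_pos: [0.4755, 0.0806, 0.1225]
tcp_rot: [0.619, 0.785, 0.0, 0.0]
contact_force: [0.5, 0.3, -1.2]
opening: 0.152
```

Run:
```python
import tr
from ov import *
print(proj(load('w13'),seam(8)))
c=snap('wrist','w14'); a=c['pixels'][130:260,190:330].copy(); a=cv2.resize(a,None,fx=4,fy=4,interpolation=cv2.INTER_CUBIC)
for i in range(0,17):
    u=(proj(c,seam(i/2))[0]-[190,130]+.5)*4; cv2.circle(a,tuple(int(v) for v in u),2,(255,0,255) if i%2==0 else (0,255,255),-1)
cv2.imwrite('pics/w14c.png',a[:,:,::-1])
```

```text
t 23.73 tip [3.000e-02 6.588e+01 3.453e+01] F [ 0.46  0.27 -1.19] psi 103.52 dx off seam -0.09
[[258.34289597 121.1827877 ]]
```

View pics/w14c.png

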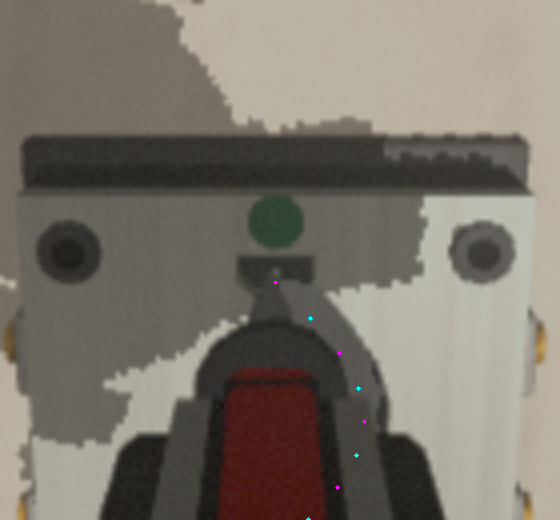

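The tip stands at the green-dot end, crop (275,275), at flask (0, 65.9) and z 34.5 mm. I'll lift straight up and travel back to the slot.

>>> step_arm(targets=[[[0,0,0,-0.05,0],[0,0,0,-0.1,0],[0,0,0,-0.15,0],[0,0,0,-0.25,0],[0,0,0,-0.4,0],[0,0,0,-0.5,0],[0,0,0,-0.4,0],[0,0,0,-0.2,-0.8],[0,0,0,0,-0.9],[0,0,0,0,0]]])

```text
time: 24.62
eef_pos: [0.4765, 0.0805, 0.2067]
tcp_rot: [0.559, 0.829, 0.001, 0.001]
contact_force: [-0.6, 0.4, -0.9]
opening: 0.158
```

Run:
```python
from h import *
go(.5134,.2722,.21,112)
```

```text
t 24.62 p [0.4765 0.0805 0.2067] psi 112.09 tilt 0.20 open 0.158 F [-0.6   0.36 -0.89]
  units tool xyz [ 4.09  2.66 -0.08] maxabs 4.09
  turn units 0.01883570499938969
```

>>> step_arm(targets=[[[0,0.3,0.2,0,0],[0,0.6,0.4,0,0],[0,0.75,0.5,-0.08,0],[0,0.75,0.5,0,0],[0,0.7,0.45,0,0],[0,0.5,0.32,0,0],[0,0.34,0.2,0,0],[0,0.15,0.09,0,0],[0,0,0,0,0],[0,0,0,0,0]]])

```text
time: 25.45
eef_pos: [0.5127, 0.2716, 0.2076]
tcp_rot: [0.559, 0.829, -0.0, -0.0]
contact_force: [0.1, -0.0, -0.9]
opening: 0.158
```

Run:
```python
from h import *
go(.5134,.2722,.13,112)
s,p,R=pose(); c=snap('wrist','w15')
print('tip px',proj(c,p+R@[0,0,.088]),'slot',proj(c,[.5134,.2722,.075]))
a=c['pixels'][150:290,180:330]; cv2.imwrite('pics/w15c.png',cv2.resize(a,None,fx=4,fy=4,interpolation=cv2.INTER_CUBIC)[:,:,::-1])
P=cloud(c); m=(abs(P[...,2]-.075)<.004)&(P[...,1]>.2)&(P[...,0]>.4)&(P[...,0]<.58)
print(cv2.minAreaRect((P[m][:,:2]*1000).astype(np.float32)))
```

```text
t 25.45 p [0.5127 0.2716 0.2076] psi 111.99 tilt 0.06 open 0.158 F [ 0.09 -0.03 -0.9 ]
  units tool xyz [0.01 0.02 1.94] maxabs 1.94
  turn units -0.0012927618381127104
tip px [[258.35511069 198.45466709]] slot [[259.19410296 185.13905849]]
((497.69757080078125, 329.1484680175781), (43.677852630615234, 176.27078247070312), 16.69429588317871)
```

View pics/w15c.png

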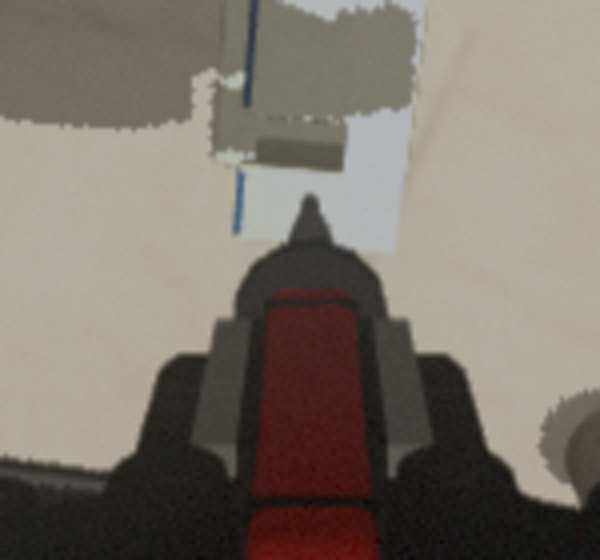

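The slot lies at crop (245–345, 118–170), and its centre at (317,142) is 13 px "below" the tip only through perspective. The rack rectangle gives the slot at (0.515, 0.272), which agrees with where the probe hung. I'll lower in.

>>> step_arm(targets=[[[0,0.01,0.02,0.2,0],[0,0,0,0.3,0],[0,0,0,0.3,0],[0,0,0,0.3,0],[0,0,0,0.3,0],[0,0,0,0.3,0],[0,0,0,0.15,0],[0,0,0,0.08,0],[0,0,0,0,0],[0,0,0,0,0]]])

```text
time: 26.33
eef_pos: [0.5138, 0.2729, 0.1308]
tcp_rot: [0.559, 0.829, 0.0, 0.0]
contact_force: [-0.6, 0.4, -0.8]
opening: 0.158
```

Run:
```python
from h import *
go(.5134,.2722,.1034,112)
```

```text
t 26.33 p [0.5138 0.2729 0.1308] psi 112.03 tilt 0.03 open 0.158 F [-0.63  0.43 -0.82]
  units tool xyz [-0.01 -0.02  0.68] maxabs 0.68
  turn units 0.0050799446885662295
```

>>> step_arm(targets=[[[0,-0.01,-0.01,0.15,0],[0,0,0,0.2,0],[0,0,0,0.15,0],[0,0,0,0.08,0],[0,0,0,0.04,0],[0,0,0,0,0],[0,0,0,0,0]]])

```text
time: 26.92
eef_pos: [0.5134, 0.2722, 0.1057]
tcp_rot: [0.559, 0.829, -0.0, -0.0]
contact_force: [0.2, -0.4, -0.6]
opening: 0.158
```

Run:
```python
from h import *
go(.5134,.2722,.1034,112)
```

```text
t 26.92 p [0.5134 0.2722 0.1057] psi 112.02 tilt 0.00 open 0.158 F [ 0.16 -0.39 -0.65]
  units tool xyz [-0.    0.    0.06] maxabs 0.06
  turn units 0.003767064595172087
```

>>> step_arm(targets=[[[0,0,0,0.03,0],[0,0,0,0.03,0],[0,0,0,0.02,0],[0,0,0,0,0],[0,0,0,0,0]]])

```text
time: 27.33
eef_pos: [0.5137, 0.2724, 0.1034]
tcp_rot: [0.559, 0.829, 0.0, 0.0]
contact_force: [-1.4, -0.6, 3.9]
opening: 0.157
```

The collar is seated: +4 N at z = 0.1034, the same height as at the pick. I'll open and rise.

>>> step_arm(targets=[[[0.3,0,0,0,0],[0.5,0,0,0,0],[0.6,0,0,0,0],[0.6,0,0,0,0],[0.6,0,0,0,0],[0.6,0,0,-0.2,0],[0.6,0,0,-0.5,0],[0.6,0,0,-0.7,0],[0.6,0,0,-0.7,0],[0.6,0,0,-0.7,0]]])

```text
time: 28.17
eef_pos: [0.5131, 0.2722, 0.2161]
tcp_rot: [0.559, 0.829, -0.0, -0.0]
contact_force: [0.9, -0.5, 0.6]
opening: 0.596
```

>>> step_arm(targets=[[[0.6,0,0,-0.7,0],[0.6,-0.5,0,-0.3,0],[0.6,-0.8,0,0,0],[0.6,-0.8,0,0,0],[0.6,-0.3,0,0,0],[0.6,0,0,0,0],[0.6,0,0,0,0],[0.6,0,0,0,0]]])

```text
time: 28.83
eef_pos: [0.5488, 0.1841, 0.2544]
tcp_rot: [0.559, 0.829, 0.0, -0.0]
contact_force: [-0.3, -0.3, -0.0]
opening: 0.599
```

Run:
```python
from h import *
go(.5134,.2722,.1034,112)
c=snap('wrist','w16'); s=snap('scene','s16'); t=snap('top','t16')
o=np.zeros((600,800,3),np.uint8); o[:384,:512]=c['pixels']; o[384:600,:288]=cv2.resize(s['pixels'][130:310,170:350],(288,216))
o[384:600,300:800]=cv2.resize(t['pixels'][150:255,110:390],(500,216)); cv2.imwrite('pics/f16.png',o[:,:,::-1])
P=cloud(c); hsv=cv2.cvtColor(c['pixels'],cv2.COLOR_RGB2HSV); H,S,V=[hsv[...,i].astype(int) for i in range(3)]
m=((H<8)|(H>172))&(S>130)&(V>60)&(P[...,2]>.145)&(P[...,2]<.157); print('handle top',np.median(P[m],0),m.sum())
m=(P[...,2]>.076)&(P[...,2]<.09)&(np.hypot(P[...,0]-.513,P[...,1]-.272)<.02); print('collar top',np.percentile(P[m][:,2],[10,50,90]))
f=np.radians(16.7);d=np.median(P[((H<8)|(H>172))&(S>130)&(P[...,2]>.145)&(P[...,2]<.157)],0)[:2]-[.4977,.3291]
print('rack frame',d@[np.cos(f),np.sin(f)],d@[-np.sin(f),np.cos(f)])
P=cloud(t); m=(P[...,2]>.02)&(P[...,2]<.06)&(np.hypot(P[...,0]-.536,P[...,1]+.328)<.06); print('cast',P[m].mean(0),P[m].max(0))
```

```text
t 28.83 p [0.5488 0.1841 0.2544] psi 112.04 tilt 0.05 open 0.599 F [-0.29 -0.35 -0.  ]
  units tool xyz [2.37 0.01 3.78] maxabs 3.78
  turn units 0.008777435945171419
handle top [0.51409598 0.27036205 0.15083238] 277
collar top [0.07616178 0.08061066 0.08194047]
rack frame -0.0011745245723407186 -0.06097208752525551
cast [ 0.53385129 -0.32545556  0.032752  ] [ 0.56585329 -0.2971035   0.0460535 ]
```

View pics/f16.png

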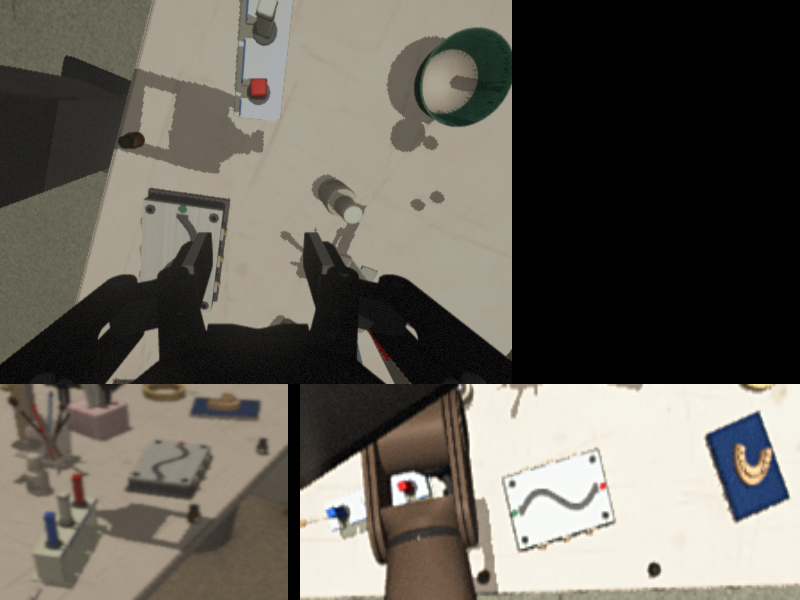

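The combined picture shows the red handle back in its slot, at (258,88) in the wrist part, upright and released. The cast stands on the pad at (755,463), and the vials, bottle and other tools look undisturbed. I'll hand in.

```bash
python3 -c "
from plant import *
print(sign_off())"
```

```text
the job is handed in; nothing more can be done
None
```

The job is done and handed in at about 29 s of the 72 s allowed; `sign_off` gives no verdict.

- **Cast:** I gripped it front to back, lifted it off the flask and set it upright on the job pad. The last check put its centre a few millimetres from the pad's, with its top at 44–46 mm against the expected 44 mm.
- **Seam:** I traced with the red probe from the red dot to the green dot at about 20–28 mm/s, the tip about 5.5 mm below the flask's top. At the check points the tip was within 1 mm of the groove's middle, and forces stayed at about 1–2 N.
- **Probe:** It hangs again in its original slot, released. Handle top is at 150.8 mm, collar top at about 81 mm, and the handle is about 1 mm from the slot centre along each rack axis.
- **Left alone:** The other tools, the vials and the bottle look undisturbed in the last pictures, but I did not measure them.

**Disagreements:**
- The groove's middle taken from depth readings of its floor was off by several millimetres in places, because its walls hid part of the floor. I used the flask's outline instead and confirmed it by overlaying the seam on the close-ups.
- The automatic check of the pad's outline failed once the cast stood on it, so I relied on the earlier top-view measurement and the pictures.

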